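# Seat the V-block in the corner stops and hold it

### The arm

A 6-joint arm with a two-finger parallel gripper is mounted at the origin on the work surface. World frame = base frame: x ahead of the robot, y to its left, z up, the work surface at z = 0. Lengths are in m, angles in degrees, forces in N, time in s.
With the tool pointing down it reaches from about 0.375 to 0.9 m from the base axis. Payload 3.1 kg.
Tool frame: the origin (TCP) lies on the mounting face of the last link; the fingertips stand 173 mm ahead of it and the grasp point (between the pads) lies 155 mm ahead of it; z points along the fingers, y is the direction in which the jaws open and shut (so a half turn about z gives the same grasp; the last joint's range is limited). The gripper opens to 85 mm and grips with 20 to 120 N. Pads are 22 mm wide; open, the fingers measure 114 mm over their backs; the gripper's body (76 mm by 85 mm) begins 54 mm behind the grasp point. The pads swing forward as they close: fully open they stand 13 mm farther back than shut.
Start: joints at [55.204, 30.224, 82.088, -0, 67.689, -10.227], TCP at [0.26, 0.568, 0.405] pointing down, gripper open.
Joint ranges: [-176.69, 176.69], [-43.24, 126.21], [12.49, 139.97], [-82, 262], [0, 151.66], [-163.58, 163.58]. Speed limits (degrees/s): [159.86, 159.86, 180, 180, 180, 180].

### API

Orientations are given as [roll, pitch, yaw] about the fixed x, y, z axes, in that order (R = Rz(yaw) Ry(pitch) Rx(roll)).
In Python, from cell import robot gives the robot as it stands.
- The arm moves only by the shell command python3 -m crank 'ROWS'. ROWS is JSON, a list of rows, each an object with "xyz": the shift along the tool's x, y, z in cm, a list of three; "rotation": the turn, a rotation vector about the tool's x, y, z in degrees, a list of three; "claw": the gripper command: -1 is shut, 1 is fully open, values between are in proportion. In form: [{"xyz": [dx, dy, dz], "rotation": [ax, ay, az], "claw": claw}, ...]. A call has 1 to 8 rows; each row is the pose to reach, as a shift and turn from the pose measured when the call began, along the tool's axes at that moment; what a row does not reach only later rows make up. A row lasts 1/10 s, in which the tool goes at most 50 mm and 8.59 degrees, less where a joint would pass 70% of its speed; a pose out of reach is approached as far as the arm can. A call with a gripper value outside its range is refused whole. The fingers move at their own pace and stop on an object; the grip force is fixed at half the most. Time passes only in rows, so rows that repeat a pose let the fingers close. It gives the time, the measured TCP pose, the force and the opening at its end, in the units of the state.
- robot.get_obs(): the state, without advancing time (a new reading comes with each control period).
- robot.read_camera(name): name is "scene" or "top"; returns the picture (400x640x3 uint8, red, green, blue); there is no depth.
- robot.camera_info(name): a dict with "camera_matrix" (3x3 intrinsics, pixels), "world_to_cam" (4x4, takes a point from world to camera coordinates). Camera axes: x right, y up, looking along -z (the intrinsics and any distortion apply to the point x, -y, -z); pixel columns grow to the right and rows downward; lengths in m; the calibration is good to about 2 mm. A picture is of the moment at which its call begins. camera_info takes no time and is no camera call.
- robot.finish_job(): hands the job in, once; it reports no verdict.
The state is a dict: "time_s": time; "qpos": joint angles; "dq": joint speeds; "joint_torque": joint torques, N m; "tool_pos": TCP position; "ee_rot": TCP orientation; "ft_force": force on the tool from outside, world axes, zero at the start; "ft_torque": the same for the moment, N m; "finger_gap": finger opening in m.
Only numpy, scipy, OpenCV 4.12 (cv2) and the standard library are available. Lean on these libraries where they do the work, as an engineer would, in place of code of your own. Each camera call takes 0.05 s, during which the arm holds its last target.

### The job

Lift the loose lid off the round canister by its knob and set it down, right way up, on the round cork mat. Then take the V-block out of the canister, stand it flat on the steel plate with its groove running along the long stop, and press it firmly into the corner so that its side bears on the long stop and its end bears on the short stop at the same time. Finish still holding it pressed against both stops; do not drop the lid or the block, and do not disturb the other things on the bench.

Things in the scene. Friction and masses are not known exactly. Their poses are not given: they have to be found in the camera images.
- canister: Round open-topped aluminium canister, fixed to the bench: outer diameter 176 mm, inner diameter 168 mm, rim 66 mm above the bench, inner floor 4 mm above the bench. Origin: centre of its underside, on the bench; z up. It starts closed by the lid, with the V-block inside on its floor, near the middle, at any yaw.
- lid: The loose aluminium lid (about 0.18 kg): a disc 180 mm in diameter, its underside 6 mm and its top 9 to 11 mm above this origin, with a locating ring (162 mm outside diameter, 6 mm deep) under it that drops inside the canister rim. Origin: centre of the underside of that ring; z up through the knob. On the canister the origin is 60 mm above the bench; lying on the mat it is 3 mm above the bench. A 6 mm rise frees it.
- lid_knob (a point): Middle of the grip part of the lid's dark wooden knob: an upright cylinder 26 mm in diameter and 24 mm tall on a thinner stem. The point is 34 mm above the lid's origin, 12 mm below the knob's top and 23 mm above the lid's top face; z along the knob's axis.
- lid_mat: Flat round cork mat for the lid, fixed: 200 mm in diameter, 3 mm thick. Origin: centre of its underside, on the bench. The canister and the mat change places between starts.
- v_block: The V-block itself, a loose bright steel-coloured block, 60 mm long (x), 36 mm wide (y), 55 mm tall (z), about 0.3 kg, with a V groove 20 mm wide and 10 mm deep running lengthwise along x in its top. Origin: centre of its underside. Its long side faces are flat, with two small dark hole marks each, and can be gripped across the 36 mm width. Turned half round about z it is the same.
- v_block_mid (a point): Centre of the V-block, 27.5 mm above its underside and 27.5 mm below its top; axes as the block's.
- plate: Steel base plate of the corner fixture, fixed: 200 mm (x) by 160 mm (y), 12 mm thick, its top 12 mm above the bench. Origin: centre of its underside, on the bench; z up. The long stop lies along its +y edge and the short stop along its +x edge.
- corner (a point): The inner corner on the plate's top face, where the planes of the two stop faces meet; at (75, 55, 12) mm in the plate's frame, axes as the plate's. The seat for the block is on the -x and -y side of this point: the seated block's centre is 30 mm to -x, 18 mm to -y and 27.5 mm above it. There the stops' ends leave a relief gap of about 10 mm.
- long_stop: Dark steel bar fixed on the plate, 150 mm long (x) by 18 mm by 18 mm tall, so its top is 18 mm above the plate: the block stands 37 mm higher and can be gripped above it. Its working face is its -y face. Origin: centre of its underside; axes as the plate's.
- short_stop: Dark steel bar fixed on the plate, 90 mm long (y) by 18 mm by 18 mm tall. Its working face is its -x face. Origin: centre of its underside; axes as the plate's. The stops and the plate are rigid, ground and lightly oiled (friction about 0.2), so the block slides along them; still, friction on one stop takes up part of a push meant for the other, so bring the block truly up to both and push well.
- mouthpiece: Brass instrument mouthpiece standing on its cup, 27 mm in diameter, 80 mm tall; origin at the centre of its underside. Bystander, loose; leave it alone.
- solder_spool: White spool standing on its flange, 54 mm in diameter, 43 mm tall; origin at the centre of its underside. Bystander, loose; leave it alone.
- valve: Instrument piston valve standing upright, 18 mm in diameter, 85 mm tall; origin at the centre of its underside. Bystander, loose; leave it alone.
- barrel_joint: Black tube standing upright, 32 mm in diameter, 62 mm tall; origin at the centre of its underside. Bystander, loose; leave it alone.
- mallet: Wooden mallet lying on the bench, 220 mm long; origin under its middle. Bystander, loose; leave it alone.
- oil_bottle: Small white bottle with a black cap, 36 mm in diameter, 85 mm tall; origin at the centre of its underside. Bystander, loose; leave it alone.
- driver: Screwdriver lying on the bench, 160 mm long; origin under its middle. Bystander, loose; leave it alone.
Things that resemble listed ones, but are neither listed nor needed, are in the scene too. What is shaped like the lid but turquoise is not meant.

How it is judged (in metres and radians):
On the way, in this order (a step that is already met when the one before it is completed fails the run):
1. the lid lies right way up on the cork mat, let go (horizontal distance between lid_knob and lid_mat below 0.05 m and height (world z) of lid_knob below 0.045 m and angle between lid_knob's own z axis and vertical below 0.08 rad and contact force between each of the arm, the fingers and lid below 0.2 N), for 0.2 s.
2. the V-block is held in the fingers, lifted clear of the canister (height (world z) of v_block_mid above 0.1 m and contact force between the fingers and v_block above 1 N), for 0.1 s.
At the end, for the whole second after the job is handed in: For the last second the fingers hold the V-block still, with over 3 N on each stop and from the fingers, upright and groove along the long stop within 0.05 rad, centre within 3 mm of its seat; the lid lies right way up on the mat, untouched, centres within 50 mm (all of step 1 and contact force between v_block and long_stop above 3 N and contact force between v_block and short_stop above 3 N and contact force between the fingers and v_block above 3 N and angle between the x axis of v_block and the x axis of plate, either way round below 0.05 rad and angle between v_block's own z axis and vertical below 0.05 rad and z of v_block_mid in the frame of corner between 0.0245 and 0.0305 m and x of v_block_mid in the frame of corner between -0.033 and -0.027 m and y of v_block_mid in the frame of corner between -0.021 and -0.015 m and linear speed of v_block below 0.01 m/s); the arm keeps its last pose, push and grip.
It fails at once if the lid is dropped (moves faster than 0.6 m/s out of the fingers) (linear speed of lid above 0.6 m/s and contact force between the fingers and lid below 0.1 N).
It fails at once if the V-block is dropped (moves faster than 0.6 m/s out of the fingers) (linear speed of v_block above 0.6 m/s and contact force between the fingers and v_block below 0.1 N).
It fails at once if one of the bystanders is moved more than 30 mm (distance of any of mouthpiece, solder_spool, valve, barrel_joint, mallet, oil_bottle, driver from where it was at the start of the episode above 0.03 m).
It also fails if it takes over 64 s, if anything falls off the work surface, if the arm or the gripper's body presses on something with over 40 N, if the wrist force passes 120 N, or if a joint passes its speed limit or range.

## Working session

There is one attempt and no reset: what is moved stays moved. The work goes in short steps, Python scripts to look and compute and a shell command to move; the robot and the scene stay as the last step left them, time stands still between calls to the robot, and variables do not carry over. Pictures are saved under pics/ and viewed, and the job is handed in when it is done.

```bash
ls; mkdir -p pics; python3 - <<'E'
from cell import robot
import cv2
o=robot.get_obs(); print(o)
for n in("scene","top"):
    im=robot.read_camera(n); cv2.imwrite(f"pics/{n}0.png",im[:,:,::-1]); c=robot.camera_info(n); print(n,c)
E
```

```text
pics
{'time_s': 0.0, 'qpos': array([ 5.52050498e+01,  3.02778205e+01,  8.21576584e+01,  2.37996483e-03,
        6.76876701e+01, -1.02269836e+01]), 'dq': array([-0.04061848,  0.04582919,  0.02768341,  0.02313847, -0.07391761,
        0.05039889]), 'joint_torque': array([ 1.13739486e-04, -4.42345655e+01, -1.78030086e+01, -2.77427080e-04,
        8.60455271e-03,  4.12480460e-06]), 'tool_pos': array([0.25962034, 0.56814131, 0.40373843]), 'ee_rot': array([-1.79879198e+02, -2.40297589e-02,  1.55431102e+02]), 'ft_force': array([ 0.26038879, -0.84682794, -0.07030311]), 'ft_torque': array([-0.03097289,  0.02442659,  0.02284214]), 'finger_gap': 0.08545407699099117}
scene {'camera_matrix': array([[498.76109946,   0.        , 316.2166306 ],
       [  0.        , 498.76109946, 201.27759931],
       [  0.        ,   0.        ,   1.        ]]), 'world_to_cam': array([[-0.01143462,  0.99989394,  0.00901959, -0.00977025],
       [-0.59844292, -0.01406953,  0.8010419 ,  0.22309487],
       [ 0.80108384,  0.0037619 ,  0.59854033, -1.6767337 ],
       [ 0.        ,  0.        ,  0.        ,  1.        ]])}
top {'camera_matrix': array([[430.17971676,   0.        , 318.87739868],
       [  0.        , 430.17971676, 206.65130726],
       [  0.        ,   0.        ,   1.        ]]), 'world_to_cam': array([[-0.07221827, -0.99737152,  0.00588007,  0.05476027],
       [ 0.97326051, -0.06918107,  0.21903871, -0.50163999],
       [-0.21805618,  0.02154144,  0.97569845, -1.19053972],
       [ 0.        ,  0.        ,  0.        ,  1.        ]])}
```

View pics/scene0.png

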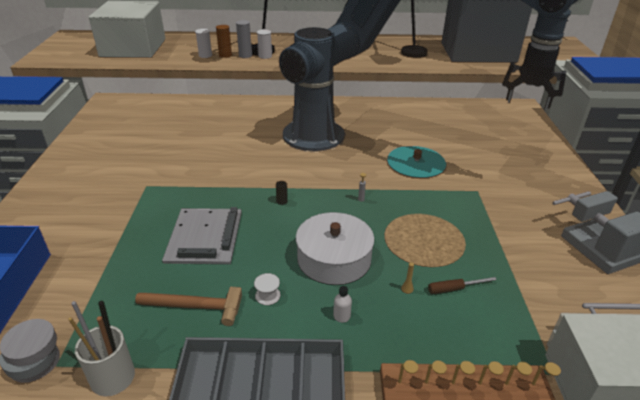

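View pics/top0.png

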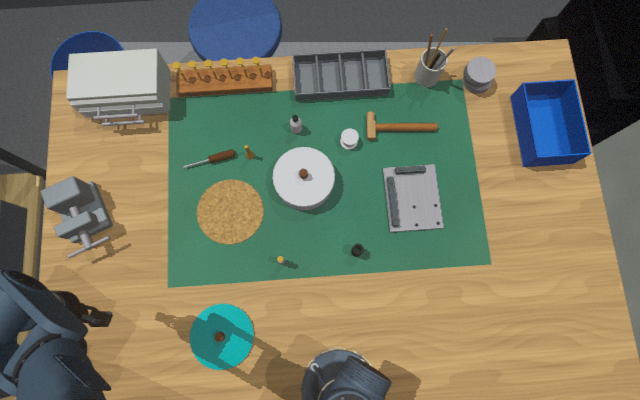

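The silver lid on the canister is at top (304,178) and scene (335,235). The look-alike at top (222,337) is turquoise, so it is not meant. The mat is at top (230,211) and the plate at top (413,197). I'll confirm these in enlarged crops.

```bash
cat > h.py <<'E'
import numpy as np,cv2
from cell import robot
def ray(n,u,v):
    c=robot.camera_info(n);K=c["camera_matrix"];T=c["world_to_cam"]
    d=np.array([(u-K[0,2])/K[0,0],-(v-K[1,2])/K[1,1],-1.0]);R=T[:3,:3]
    return -R.T@T[:3,3],R.T@d
def at(n,u,v,z):
    o,d=ray(n,u,v);return o+d*(z-o[2])/d[2]
def proj(n,p):
    c=robot.camera_info(n);K=c["camera_matrix"];T=c["world_to_cam"]
    q=T[:3,:3]@np.array(p)+T[:3,3];return np.array([K[0,2]+K[0,0]*q[0]/-q[2],K[1,2]+K[1,1]*-q[1]/-q[2]])
def tri(a,b):
    (o1,d1),(o2,d2)=ray(*a),ray(*b)
    A=np.stack([d1,-d2],1);s=np.linalg.lstsq(A,o2-o1,rcond=None)[0]
    p,q=o1+s[0]*d1,o2+s[1]*d2;return (p+q)/2,np.linalg.norm(p-q)
def crop(im,x,y,w,h,k,name):
    c=im[y:y+h,x:x+w];cv2.imwrite(f"pics/{name}.png",cv2.resize(c,None,fx=k,fy=k,interpolation=cv2.INTER_CUBIC))
E
python3 - <<'E'
from h import *
t=cv2.imread("pics/top0.png");s=cv2.imread("pics/scene0.png")
crop(t,190,130,160,120,5,"c1");crop(t,370,150,100,90,6,"c2");crop(s,280,200,200,100,4,"c3");crop(s,150,190,110,90,6,"c4")
E
```

```text
(no output)
```

View pics/c1.png

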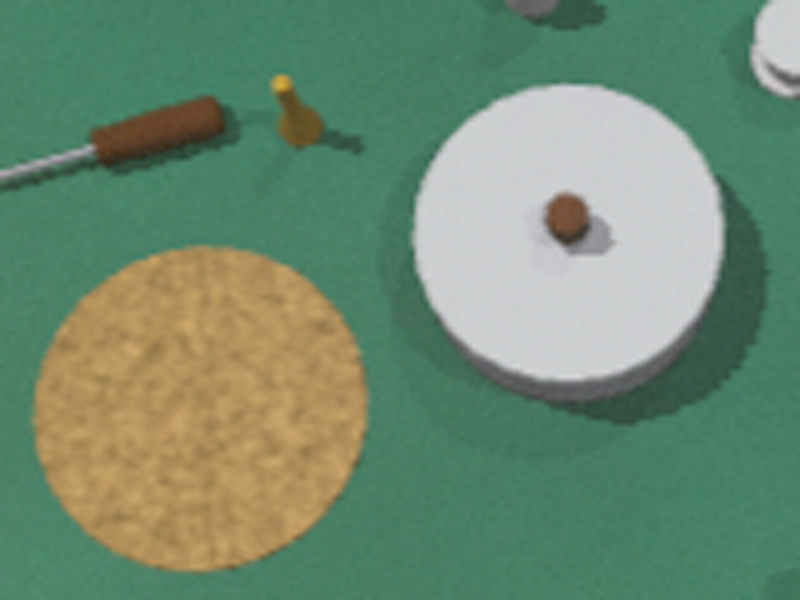

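View pics/c2.png

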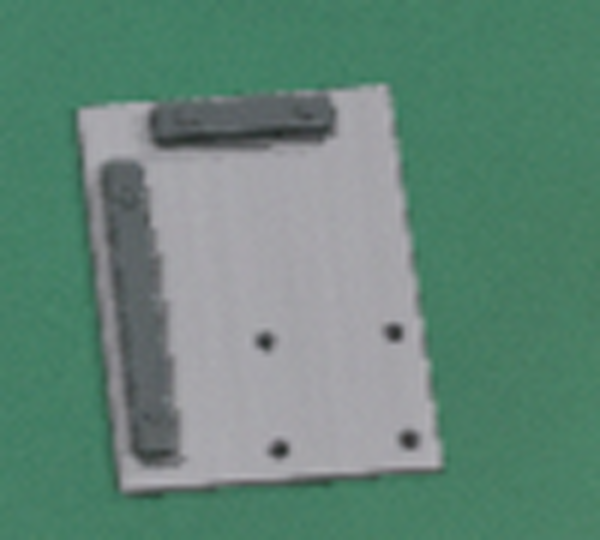

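View pics/c3.png

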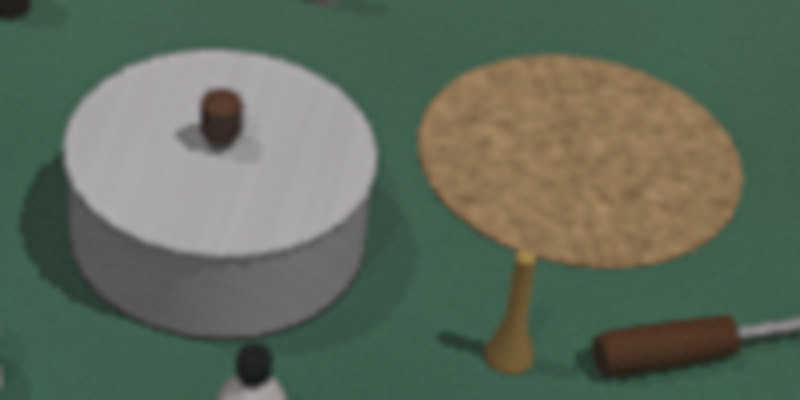

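View pics/c4.png

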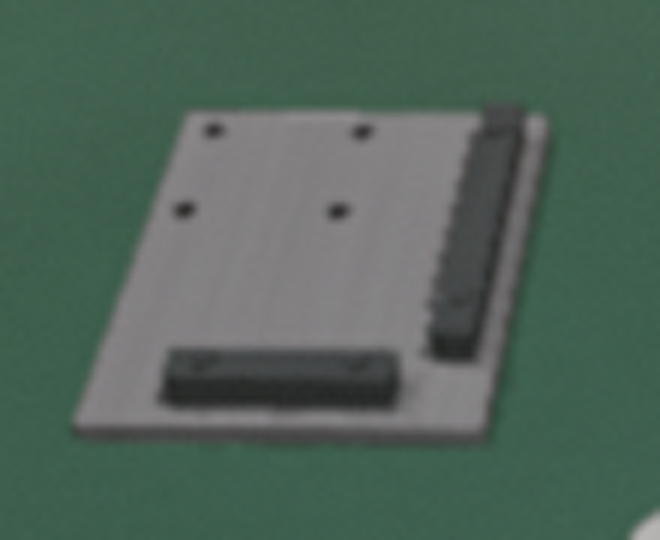

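Crop c1 shows the silver lid with its dark knob: knob top at about (567,211), disc about 310 px wide. The cork mat is centred at about (201,408). Crops c2 and c4 show the plate, with the long stop on its +y side and the short stop on the +x (far) side.

```bash
python3 - <<'E'
from h import *
np.set_printoptions(precision=4,suppress=True)
f=lambda n,x0,y0,k,X,Y:(n,x0+(X+.5)/k-.5,y0+(Y+.5)/k-.5)
kt=f("top",190,130,5,567,211);ks=f("scene",280,200,4,221,104)
print("knob",tri(kt,ks),at(*kt,.106),at(*ks,.106))
for n,name in(("top","top0"),("scene","scene0")):
    im=cv2.imread(f"pics/{name}.png");hsv=cv2.cvtColor(im,cv2.COLOR_BGR2HSV)
    def fit(m,z,near):
        cs,_=cv2.findContours(m.astype(np.uint8),cv2.RETR_EXTERNAL,cv2.CHAIN_APPROX_NONE)
        cs=[c for c in cs if cv2.pointPolygonTest(c,near,False)>0];c=max(cs,key=cv2.contourArea)[:,0]
        P=np.array([at(n,u,v,z)[:2] for u,v in c]);(x,y),r=cv2.minEnclosingCircle(P.astype(np.float32))
        A=np.c_[2*P,np.ones(len(P))];s=np.linalg.lstsq(A,(P**2).sum(1),rcond=None)[0];print(n,s[:2],np.sqrt(s[2]+s[:2]@s[:2]),(x,y,r))
    nm=(230,211) if n=="top" else(425,240)
    fit((hsv[...,0]>8)&(hsv[...,0]<28)&(hsv[...,1]>80),.003,nm)
    nl=(304,190) if n=="top" else(335,250)
    fit((hsv[...,1]<60)&(hsv[...,2]>120),.07,nl)
T=[at(*f("top",370,150,6,X,Y),.012) for X,Y in((78,108),(388,86),(442,468),(122,492))]
S=[at(*f("scene",150,190,6,X,Y),.012) for X,Y in((550,118),(490,432),(75,428),(188,113))]
# order T: +x+y,+x-y,-x-y,-x+y ; S: -x+y,+x+y,+x-y,-x-y
S=[S[1],S[2],S[3],S[0]]
L=np.array([[100,80],[100,-80],[-100,-80],[-100,80]])/1000.
for Q in(T,S,[(a+b)/2 for a,b in zip(T,S)]):
    Q=np.array(Q)[:,:2];c=Q.mean(0);D=Q-c
    a=np.arctan2((L[:,0]*D[:,1]-L[:,1]*D[:,0]).sum(),(L*D).sum());R=np.array([[np.cos(a),-np.sin(a)],[np.sin(a),np.cos(a)]])
    print("plate",c,np.degrees(a),"resid mm",1000*(D-L@R.T).round(4).tolist() if 0 else (1000*np.abs(D-L@R.T)).max(),"corner",c+R@[.075,.055],"seat",c+R@[.045,.037])
E
```

```text
knob (array([0.5986, 0.0578, 0.1005]), np.float64(0.0008763134586770421)) [0.5969 0.0573 0.106 ] [0.6053 0.0579 0.106 ]
top [0.522  0.2862] 0.09835023002457562 (0.5220627784729004, 0.28629744052886963, 0.10008681565523148)
top [0.5961 0.0577] 0.08961042635937731 (0.5963149070739746, 0.05756642296910286, 0.09117617458105087)
scene [0.5523 0.275 ] 0.10983667278274227 (0.5727781653404236, 0.2733666002750397, 0.1487172394990921)
scene [0.6    0.0584] 0.08959587108434124 (0.5997284650802612, 0.0588776059448719, 0.09129910916090012)
plate [ 0.5233 -0.2662] 0.23418960099610253 resid mm 0.5527191939664888 corner [ 0.5981 -0.2109] seat [ 0.5682 -0.229 ]
plate [ 0.529 -0.264] 0.5194316465518136 resid mm 1.1857634330733058 corner [ 0.6035 -0.2083] seat [ 0.5737 -0.2266]
plate [ 0.5262 -0.2651] 0.3774404852905222 resid mm 0.5461044035254409 corner [ 0.6008 -0.2096] seat [ 0.5709 -0.2278]
```

```bash
cat > w.py <<'E'
import sys,numpy as np
from h import robot
from scipy.spatial.transform import Rotation as R
o=robot.get_obs();Rc=R.from_euler("xyz",o["ee_rot"],degrees=True)
print("t",round(o["time_s"],2),"grasp",(o["tool_pos"]+Rc.apply([0,0,.155])).round(4),"rpy",o["ee_rot"].round(2),"F",o["ft_force"].round(1),"gap",round(o["finger_gap"],4),"j",o["qpos"].round(0))
a=list(map(float,sys.argv[1:]))
for i in range(0,len(a),4):
    x,y,z,yaw=a[i:i+4]
    Rt=R.from_euler("xyz",[180,0,yaw],degrees=True);p=np.array([x,y,z+.155])
    print("xyz",(100*Rc.inv().apply(p-o["tool_pos"])).round(2).tolist(),"rot",(Rc.inv()*Rt).as_rotvec(degrees=True).round(2).tolist())
E
python3 w.py .598 .058 .17 180
```

```text
t 0.1 grasp [0.2595 0.5679 0.2488] rpy [-1.7989e+02 -2.0000e-02  1.5543e+02] F [ 0.1 -0.3  0.5] gap 0.0855 j [ 55.  30.  82.  -0.  68. -10.]
xyz [-51.99, -32.31, 7.93] rot [-0.11, -0.04, -24.57]
```

```bash
python3 -m crank '[{"xyz":[-52,-32.3,4],"rotation":[0,0,-24.6],"claw":1},{"xyz":[-52,-32.3,4],"rotation":[0,0,-24.6],"claw":1},{"xyz":[-52,-32.3,4],"rotation":[0,0,-24.6],"claw":1},{"xyz":[-52,-32.3,4],"rotation":[0,0,-24.6],"claw":1},{"xyz":[-52,-32.3,4],"rotation":[0,0,-24.6],"claw":1},{"xyz":[-52,-32.3,4],"rotation":[0,0,-24.6],"claw":1},{"xyz":[-52,-32.3,4],"rotation":[0,0,-24.6],"claw":1},{"xyz":[-52,-32.3,4],"rotation":[0,0,-24.6],"claw":1}]'; python3 w.py .598 .058 .14 180
```

```text
time_s: 0.9
tool_pos: [0.4775, 0.2397, 0.3784]
ee_rot: [-179.9, -0.1, -180.0]
ft_force: [1.3, 0.9, 0.6]
finger_gap: 0.0855
t 0.9 grasp [0.4772 0.2394 0.2234] rpy [-1.7990e+02 -9.0000e-02 -1.7997e+02] F [1.3 0.9 0.6] gap 0.0855 j [ 15.  25.  97.  -0.  58. -75.]
xyz [-12.06, -18.16, 8.36] rot [-0.1, -0.09, 0.03]
```

```bash
python3 -m crank '[{"xyz":[-12.1,-18.2,6],"rotation":[0,0,0],"claw":1},{"xyz":[-12.1,-18.2,6],"rotation":[0,0,0],"claw":1},{"xyz":[-12.1,-18.2,7],"rotation":[0,0,0],"claw":1},{"xyz":[-12.1,-18.2,7],"rotation":[0,0,0],"claw":1},{"xyz":[-12.1,-18.2,7],"rotation":[0,0,0],"claw":1},{"xyz":[-12.1,-18.2,7],"rotation":[0,0,0],"claw":1},{"xyz":[-12.1,-18.2,7],"rotation":[0,0,0],"claw":1}]'; python3 w.py .598 .058 .094 180; python3 - <<'E'
from h import *
crop(robot.read_camera("scene")[:,:,::-1],260,130,160,150,4,"s1");crop(robot.read_camera("top")[:,:,::-1],240,110,120,120,5,"t1")
E
```

```text
time_s: 1.6
tool_pos: [0.5982, 0.0571, 0.3077]
ee_rot: [-179.9, -0.2, 179.9]
ft_force: [-0.2, 1.7, -0.6]
finger_gap: 0.085
t 1.6 grasp [0.5976 0.0569 0.1527] rpy [-179.94   -0.23  179.93] F [-0.2  1.7 -0.6] gap 0.085 j [ -5.  35.  90.  -0.  54. -95.]
xyz [-0.0, 0.1, 5.87] rot [-0.06, -0.23, -0.07]
```

View pics/s1.png

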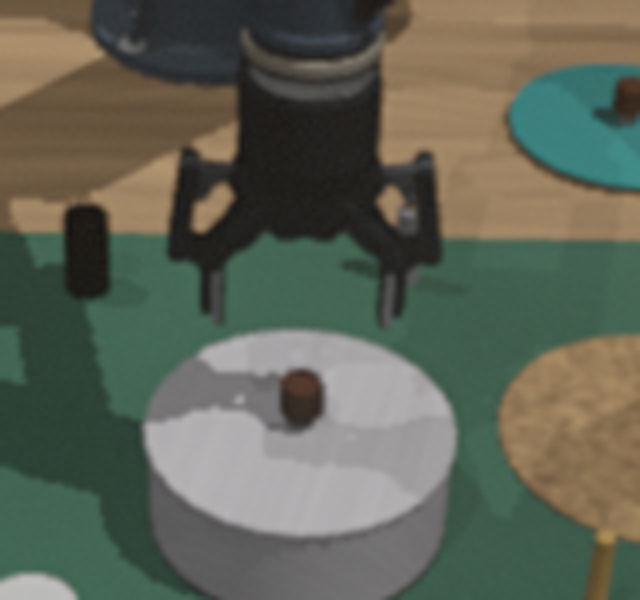

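View pics/t1.png

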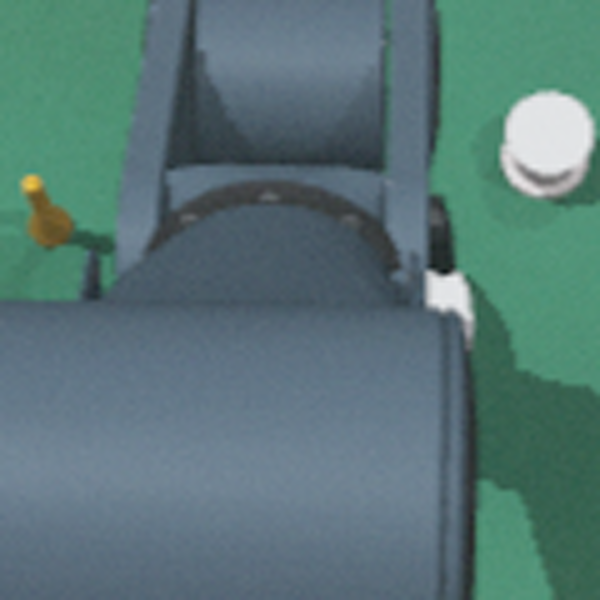

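Fingertips at crop s1 (215,325) and (385,325), knob top at (301,378): the jaws straddle the knob. I'll check where scene predicts the tips, to calibrate its x bias.

```bash
python3 - <<'E'
from h import *
o=robot.get_obs()['tool_pos']
for dz in(.155,.160,.173):
  for s in(-.043,.043): print(dz,proj("scene",[o[0],o[1]+s,o[2]-dz]),end=" ")
print([ (260+x/4,130+325/4) for x in (215,385)])
E
python3 -m crank '[{"xyz":[0,0.05,2],"rotation":[0,-0.2,0],"claw":1},{"xyz":[0,0.05,4],"rotation":[0,-0.2,0],"claw":1},{"xyz":[0,0.05,5.9],"rotation":[0,-0.2,0],"claw":1},{"xyz":[0,0.05,5.9],"rotation":[0,-0.2,0],"claw":1},{"xyz":[0,0.05,5.9],"rotation":[0,-0.2,0],"claw":1}]'; python3 w.py .598 .058 .094 180; python3 - <<'E'
from h import *
crop(robot.read_camera("scene")[:,:,::-1],260,130,160,150,4,"s2")
E
```

```text
0.155 [316.38624873 206.58461313] 0.155 [355.177006   207.13199074] 0.16 [316.36550803 208.37164884] 0.16 [355.05154628 208.91807034] 0.173 [316.31210246 212.97311692] 0.173 [354.72849886 213.51706352] [(313.75, 211.25), (356.25, 211.25)]
time_s: 2.2
tool_pos: [0.5971, 0.0602, 0.2501]
ee_rot: [-179.9, 0.0, -179.8]
ft_force: [0.2, 0.3, -0.4]
finger_gap: 0.0857
t 2.2 grasp [0.5972 0.0601 0.0951] rpy [-1.7994e+02  3.0000e-02 -1.7982e+02] F [ 0.2  0.3 -0.4] gap 0.0857 j [ -5.  40.  93.  -0.  47. -95.]
xyz [-0.09, -0.22, 0.12] rot [-0.06, 0.03, 0.18]
```

View pics/s2.png

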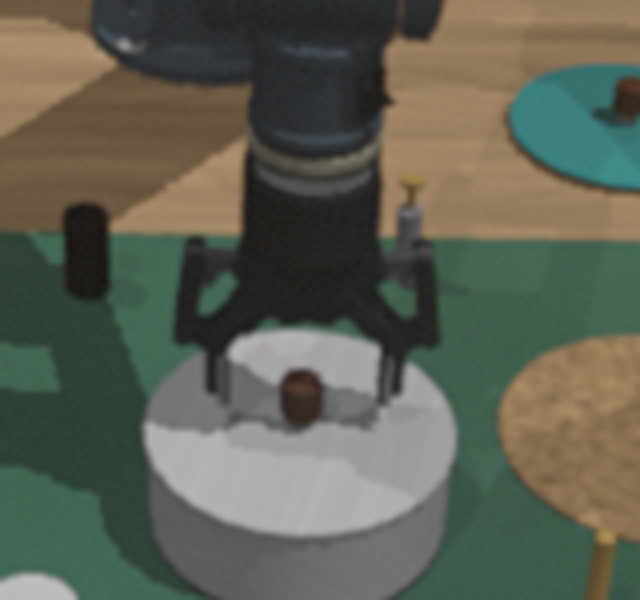

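The knob (crop 301,398) sits between the pads (225 and 385). The jaw centre is about 1–2 mm to +y, so I'll trim that and close.

```bash
python3 -m crank '[{"xyz":[0,-0.2,0.1],"rotation":[0,0,0],"claw":1},{"xyz":[0,-0.2,0.1],"rotation":[0,0,0],"claw":-1},{"xyz":[0,-0.2,0.1],"rotation":[0,0,0],"claw":-1},{"xyz":[0,-0.2,0.1],"rotation":[0,0,0],"claw":-1},{"xyz":[0,-0.2,0.1],"rotation":[0,0,0],"claw":-1},{"xyz":[0,-0.2,0.1],"rotation":[0,0,0],"claw":-1},{"xyz":[0,-0.2,0.1],"rotation":[0,0,0],"claw":-1},{"xyz":[0,-0.2,0.1],"rotation":[0,0,0],"claw":-1}]'; python3 w.py .598 .058 .16 180
```

```text
time_s: 3.05
tool_pos: [0.5975, 0.0588, 0.2502]
ee_rot: [180.0, 0.1, -179.9]
ft_force: [-0.3, 4.5, 4.9]
finger_gap: 0.0246
t 3.05 grasp [0.5979 0.0589 0.0952] rpy [ 1.7997e+02  1.5000e-01 -1.7987e+02] F [-0.3  4.5  4.9] gap 0.0246 j [ -5.  40.  93.   0.  47. -95.]
xyz [-0.06, -0.08, -6.48] rot [0.03, 0.15, 0.13]
```

Gripped (gap 25 mm, knob 26 mm). Lifting straight up.

```bash
python3 -m crank '[{"xyz":[0,0,-1],"rotation":[0,0,0],"claw":-1},{"xyz":[0,0,-2.5],"rotation":[0,0,0],"claw":-1},{"xyz":[0,0,-4.5],"rotation":[0,0,0],"claw":-1},{"xyz":[0,0,-7],"rotation":[0,0,0],"claw":-1},{"xyz":[0,0,-9],"rotation":[0,0,0],"claw":-1},{"xyz":[0,0,-9],"rotation":[0,0,0],"claw":-1},{"xyz":[0,0,-9],"rotation":[0,0,0],"claw":-1}]'; python3 w.py .523 .286 .18 180; python3 - <<'E'
from h import *
crop(robot.read_camera("scene")[:,:,::-1],240,110,200,150,4,"s3")
E
```

```text
time_s: 3.75
tool_pos: [0.597, 0.0584, 0.3401]
ee_rot: [-180.0, 0.1, -179.9]
ft_force: [-0.1, 0.4, -2.2]
finger_gap: 0.0241
t 3.75 grasp [0.5974 0.0583 0.1851] rpy [-1.7998e+02  1.3000e-01 -1.7987e+02] F [-0.1  0.4 -2.2] gap 0.0241 j [ -5.  33.  89.  -0.  58. -95.]
xyz [7.35, 22.78, 0.48] rot [-0.02, 0.13, 0.13]
```

View pics/s3.png

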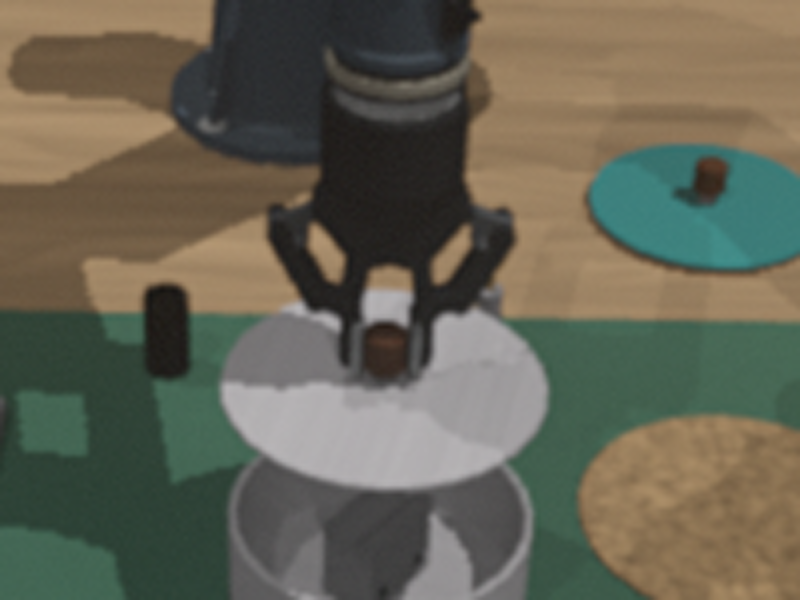

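The lid is lifted level and the canister is open beneath it. Moving over the mat.

```bash
python3 -m crank '[{"xyz":[0.8,2.3,0.5],"rotation":[0,0,0],"claw":-1},{"xyz":[2,6.3,0.5],"rotation":[0,0,0],"claw":-1},{"xyz":[3.3,10.3,0.5],"rotation":[0,0,0],"claw":-1},{"xyz":[4.6,14.3,0.5],"rotation":[0,0,0],"claw":-1},{"xyz":[5.9,18.3,0.5],"rotation":[0,0,0],"claw":-1},{"xyz":[6.9,21.3,0.5],"rotation":[0,0,0],"claw":-1},{"xyz":[7.4,22.8,0.5],"rotation":[0,0,0],"claw":-1},{"xyz":[7.4,22.8,0.5],"rotation":[0,0,0],"claw":-1}]'; python3 w.py .523 .286 .039 180; python3 - <<'E'
from h import *
crop(robot.read_camera("scene")[:,:,::-1],300,130,200,150,4,"s4");crop(robot.read_camera("top")[:,:,::-1],170,130,160,120,5,"t4")
E
```

```text
time_s: 4.6
tool_pos: [0.5211, 0.2878, 0.3329]
ee_rot: [-179.9, -0.1, -179.7]
ft_force: [0.4, 0.2, -1.1]
finger_gap: 0.0241
t 4.6 grasp [0.5208 0.2876 0.1779] rpy [-1.7995e+02 -1.1000e-01 -1.7968e+02] F [ 0.4  0.2 -1.1] gap 0.0241 j [ 18.  33.  90.  -0.  57. -72.]
xyz [-0.21, -0.17, 13.89] rot [-0.05, -0.11, 0.32]
```

View pics/s4.png

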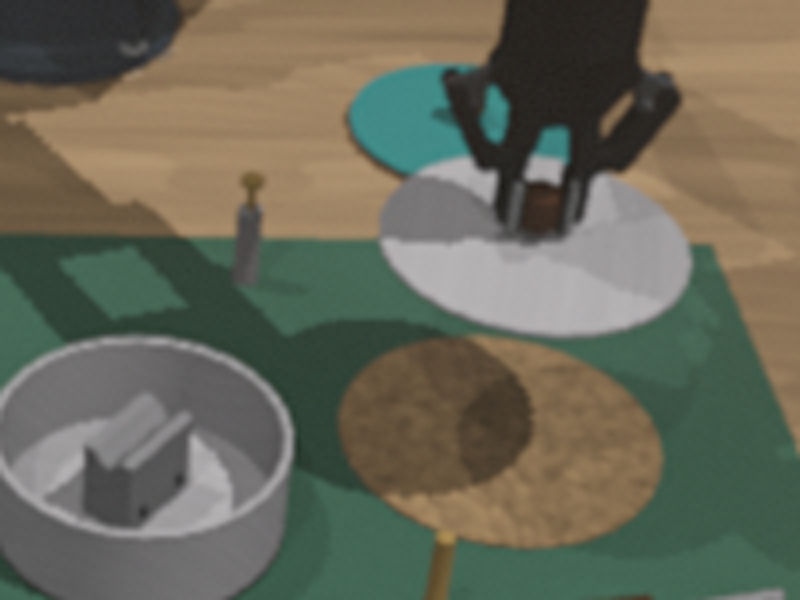

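View pics/t4.png

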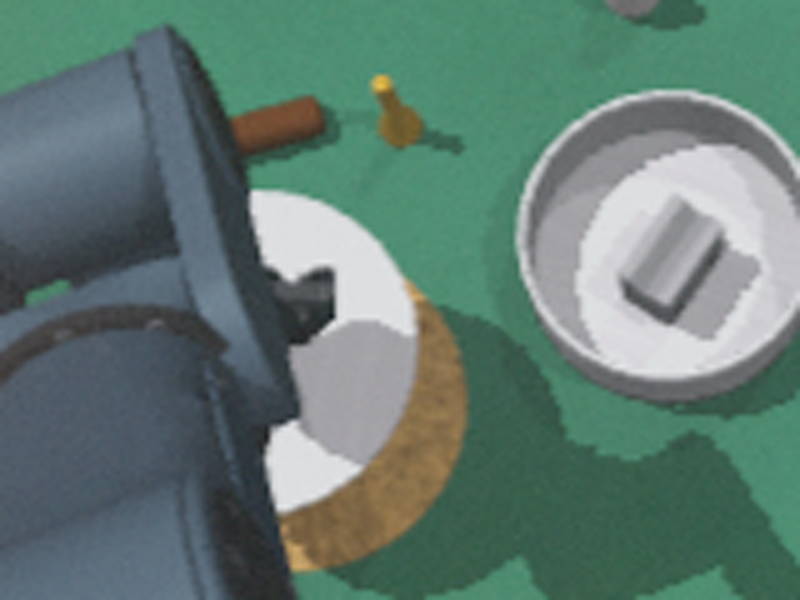

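Now lower: fast to about 5 mm above, then gently.

```bash
python3 -m crank '[{"xyz":[-0.2,-0.2,2],"rotation":[0,0,0],"claw":-1},{"xyz":[-0.2,-0.2,5],"rotation":[0,0,0],"claw":-1},{"xyz":[-0.2,-0.2,8],"rotation":[0,0,0],"claw":-1},{"xyz":[-0.2,-0.2,11],"rotation":[0,0,0],"claw":-1},{"xyz":[-0.2,-0.2,12.5],"rotation":[0,0,0],"claw":-1},{"xyz":[-0.2,-0.2,13.2],"rotation":[0,0,0],"claw":-1},{"xyz":[-0.2,-0.2,13.2],"rotation":[0,0,0],"claw":-1},{"xyz":[-0.2,-0.2,13.2],"rotation":[0,0,0],"claw":-1}]'; python3 w.py .523 .286 .038 180
```

```text
time_s: 5.5
tool_pos: [0.5251, 0.2834, 0.2024]
ee_rot: [-180.0, 0.1, -179.9]
ft_force: [0.5, -1.1, -2.2]
finger_gap: 0.024
t 5.5 grasp [0.5253 0.2832 0.0474] rpy [-1.7995e+02  8.0000e-02 -1.7988e+02] F [ 0.5 -1.1 -2.2] gap 0.024 j [ 18.  44.  94.  -0.  42. -72.]
xyz [0.21, 0.27, 0.94] rot [-0.05, 0.08, 0.12]
```

```bash
python3 -m crank '[{"xyz":[0.1,0.2,0.4],"rotation":[0,0,0],"claw":-1},{"xyz":[0.1,0.2,0.7],"rotation":[0,0,0],"claw":-1},{"xyz":[0.1,0.2,0.9],"rotation":[0,0,0],"claw":-1},{"xyz":[0.1,0.2,0.9],"rotation":[0,0,0],"claw":-1},{"xyz":[0.1,0.2,0.9],"rotation":[0,0,0],"claw":-1}]'; python3 w.py .523 .286 .0375 180
```

```text
time_s: 6.0
tool_pos: [0.5241, 0.2854, 0.1935]
ee_rot: [-180.0, 0.1, -179.9]
ft_force: [-0.3, 0.5, -1.2]
finger_gap: 0.0244
t 6.0 grasp [0.5243 0.2853 0.0385] rpy [-1.7995e+02  9.0000e-02 -1.7987e+02] F [-0.3  0.5 -1.2] gap 0.0244 j [ 18.  45.  94.  -0.  41. -72.]
xyz [0.11, 0.06, 0.1] rot [-0.05, 0.09, 0.13]
```

```bash
python3 -m crank '[{"xyz":[0,0,0.1],"rotation":[0,0,0],"claw":-1},{"xyz":[0,0,0.2],"rotation":[0,0,0],"claw":-1},{"xyz":[0,0,0.2],"rotation":[0,0,0],"claw":-1}]'; python3 w.py; python3 - <<'E'
from h import *
crop(robot.read_camera("scene")[:,:,::-1],300,130,200,150,4,"s5")
E
```

```text
time_s: 6.3
tool_pos: [0.524, 0.2854, 0.1932]
ee_rot: [-180.0, 0.1, -179.9]
ft_force: [-2.8, -1.6, 8.5]
finger_gap: 0.0243
t 6.3 grasp [0.5243 0.2852 0.0382] rpy [-1.7995e+02  1.1000e-01 -1.7986e+02] F [-2.8 -1.6  8.5] gap 0.0243 j [ 18.  45.  94.  -0.  41. -72.]
```

View pics/s5.png

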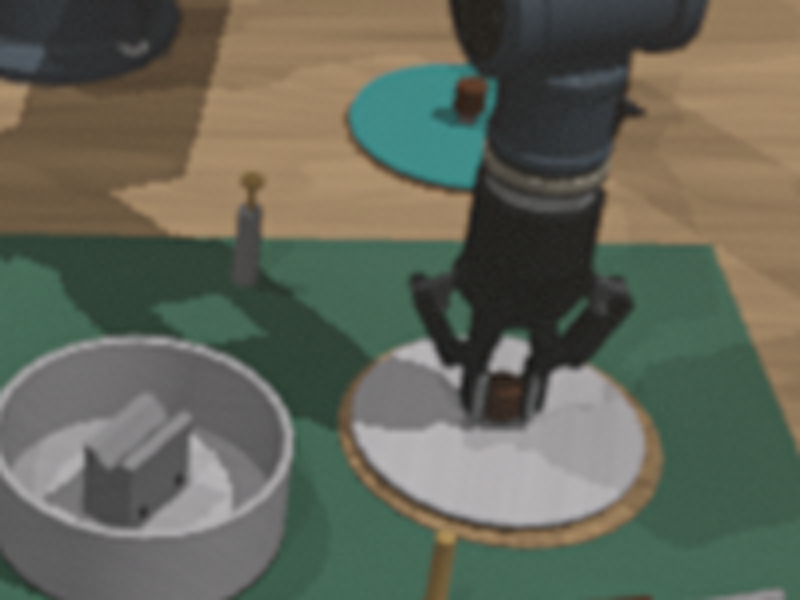

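The lid lies centred on the mat with 8.5 N of contact. Releasing, then straight up.

```bash
python3 -m crank '[{"xyz":[0,0,-0.1],"rotation":[0,0,0],"claw":-1},{"xyz":[0,0,-0.1],"rotation":[0,0,0],"claw":0.5},{"xyz":[0,0,-0.1],"rotation":[0,0,0],"claw":1},{"xyz":[0,0,-0.1],"rotation":[0,0,0],"claw":1},{"xyz":[0,0,-0.1],"rotation":[0,0,0],"claw":1},{"xyz":[0,0,-0.1],"rotation":[0,0,0],"claw":1},{"xyz":[0,0,-0.1],"rotation":[0,0,0],"claw":1}]'
python3 -m crank '[{"xyz":[0,0,-2],"rotation":[0,0,0],"claw":1},{"xyz":[0,0,-5],"rotation":[0,0,0],"claw":1},{"xyz":[0,0,-9],"rotation":[0,0,0],"claw":1},{"xyz":[0,0,-13],"rotation":[0,0,0],"claw":1},{"xyz":[0,0,-17],"rotation":[0,0,0],"claw":1},{"xyz":[0,0,-17],"rotation":[0,0,0],"claw":1}]'
python3 - <<'E'
from h import *
s=robot.read_camera("scene")[:,:,::-1];t=robot.read_camera("top")[:,:,::-1]
cv2.imwrite("pics/s6f.png",s);cv2.imwrite("pics/t6f.png",t)
crop(t,270,145,70,70,8,"t6");crop(s,290,205,90,70,8,"s6");crop(s,300,130,200,150,4,"s6l")
E
```

```text
time_s: 7.05
tool_pos: [0.524, 0.2854, 0.1941]
ee_rot: [-180.0, 0.1, -179.9]
ft_force: [0.0, -0.1, 0.0]
finger_gap: 0.0853
time_s: 7.65
tool_pos: [0.5254, 0.2862, 0.3703]
ee_rot: [179.8, 0.8, -179.8]
ft_force: [0.1, 0.2, -0.2]
finger_gap: 0.0853
```

View pics/t6.png

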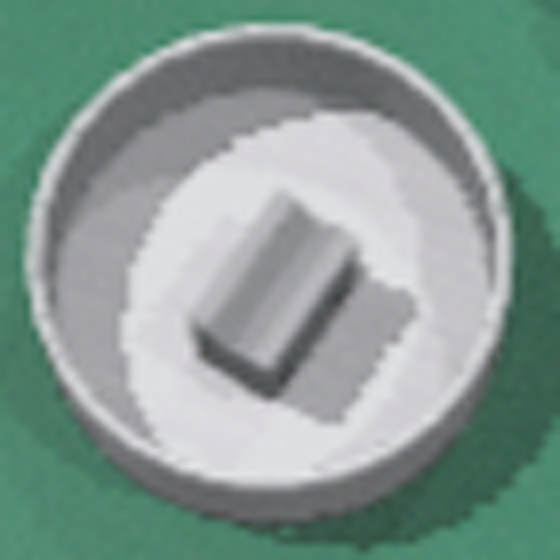

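View pics/s6.png

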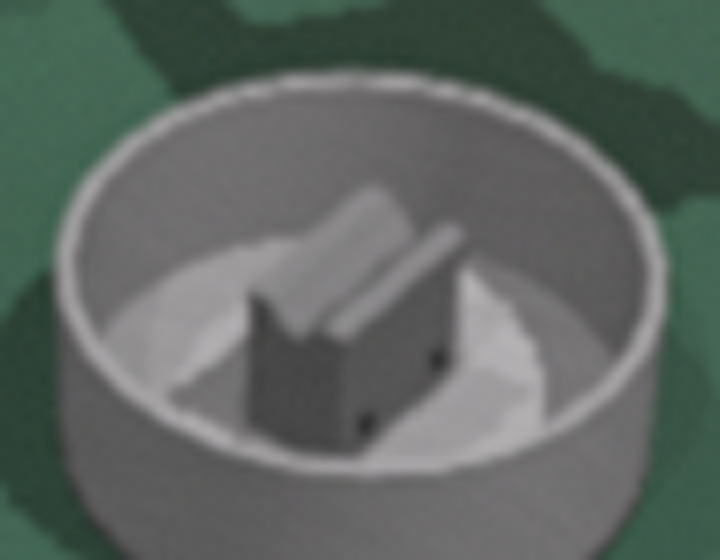

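View pics/s6l.png

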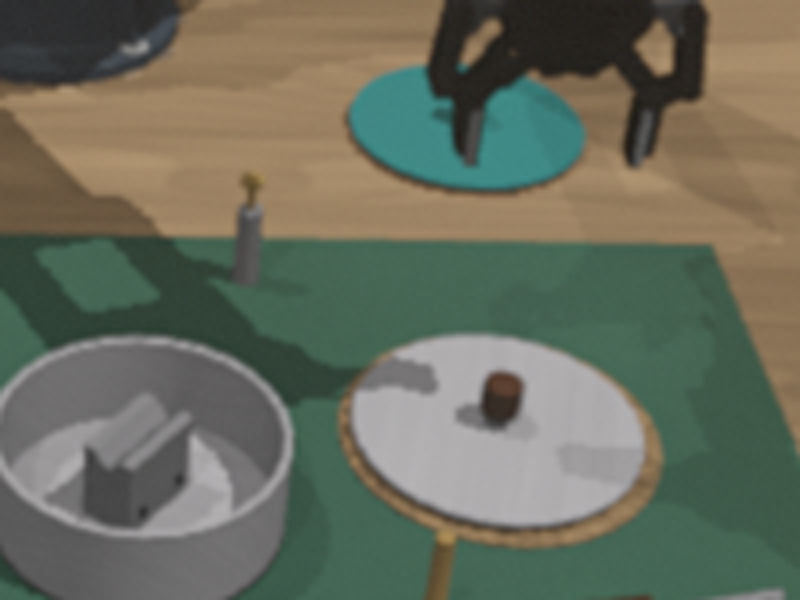

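The lid is flat on the mat, released. In t6 the block's top corners are at about (286,190), (358,242), (270,372) and (192,322). In s6 they are at (250,292), (343,338), (464,230) and (374,186).

```bash
python3 - <<'E'
from h import *
np.set_printoptions(precision=4,suppress=True)
f=lambda n,x0,y0,k,X,Y:(n,x0+(X+.5)/k-.5,y0+(Y+.5)/k-.5)
T=np.array([at(*f("top",270,145,8,X,Y),.059)[:2] for X,Y in((286,190),(358,242),(270,372),(192,322))])
S=np.array([at(*f("scene",290,205,8,X,Y),.059)[:2] for X,Y in((250,292),(343,338),(464,230),(374,186))])
for Q in(T,S):
    print(Q.mean(0)); 
    for i in range(4):
        d=Q[(i+1)%4]-Q[i];print("  len",np.hypot(*d).round(4),"dir",np.degrees(np.arctan2(d[1],d[0])).round(1))
E
python3 w.py
```

```text
[0.5872 0.056 ]
  len 0.0332 dir -131.0
  len 0.0588 dir 143.0
  len 0.0342 dir 52.5
  len 0.0608 dir -38.1
[0.5907 0.0585]
  len 0.0329 dir 54.1
  len 0.0605 dir 143.0
  len 0.0328 dir -127.0
  len 0.0612 dir -37.2
t 7.75 grasp [0.5243 0.2855 0.2101] rpy [-179.99    0.23 -179.86] F [-0.1 -0.   0.1] gap 0.0856 j [ 18.  31.  89.  -0.  60. -72.]
```

```bash
python3 w.py .589 .057 .16 142.6
```

```text
t 7.75 grasp [0.5243 0.2855 0.2101] rpy [-179.99    0.23 -179.86] F [-0.1 -0.   0.1] gap 0.0856 j [ 18.  31.  89.  -0.  60. -72.]
xyz [-6.46, -22.87, 5.04] rot [0.07, 0.22, 37.54]
```

```bash
python3 -m crank '[{"xyz":[-6.5,-22.9,1],"rotation":[0,0.2,37.5],"claw":1},{"xyz":[-6.5,-22.9,1],"rotation":[0,0.2,37.5],"claw":1},{"xyz":[-6.5,-22.9,2],"rotation":[0,0.2,37.5],"claw":1},{"xyz":[-6.5,-22.9,3],"rotation":[0,0.2,37.5],"claw":1},{"xyz":[-6.5,-22.9,5],"rotation":[0,0.2,37.5],"claw":1},{"xyz":[-6.5,-22.9,5],"rotation":[0,0.2,37.5],"claw":1},{"xyz":[-6.5,-22.9,5],"rotation":[0,0.2,37.5],"claw":1},{"xyz":[-6.5,-22.9,5],"rotation":[0,0.2,37.5],"claw":1}]'; python3 w.py .589 .057 .10 142.6 .589 .057 .046 142.6
```

```text
time_s: 8.55
tool_pos: [0.5889, 0.0576, 0.3147]
ee_rot: [180.0, -0.1, 142.7]
ft_force: [0.3, -0.3, 0.4]
finger_gap: 0.0857
t 8.55 grasp [0.5886 0.0578 0.1597] rpy [ 1.7998e+02 -1.2000e-01  1.4270e+02] F [ 0.3 -0.3  0.4] gap 0.0857 j [ -5.  34.  92.   0.  54. -58.]
xyz [-0.06, -0.04, 5.97] rot [0.02, -0.12, 0.1]
xyz [-0.07, -0.04, 11.37] rot [0.02, -0.12, 0.1]
```

```bash
python3 -m crank '[{"xyz":[-0.1,0,2],"rotation":[0,-0.1,0],"claw":1},{"xyz":[-0.1,0,4],"rotation":[0,-0.1,0],"claw":1},{"xyz":[-0.1,0,6],"rotation":[0,-0.1,0],"claw":1},{"xyz":[-0.1,0,6],"rotation":[0,-0.1,0],"claw":1},{"xyz":[-0.1,0,6],"rotation":[0,-0.1,0],"claw":1}]'; python3 w.py .589 .057 .046 142.6;python3 - <<'E'
from h import *
s=robot.read_camera("scene")[:,:,::-1]
crop(s,270,150,130,110,6,"s7")
E
```

```text
time_s: 9.05
tool_pos: [0.5894, 0.0585, 0.2552]
ee_rot: [180.0, -0.0, 142.8]
ft_force: [0.2, -1.2, -0.4]
finger_gap: 0.0852
t 9.05 grasp [0.5894 0.0586 0.1002] rpy [ 1.7997e+02 -2.0000e-02  1.4283e+02] F [ 0.2 -1.2 -0.4] gap 0.0852 j [ -5.  39.  94.   0.  47. -58.]
xyz [-0.06, -0.15, 5.42] rot [0.03, -0.02, 0.23]
```

View pics/s7.png

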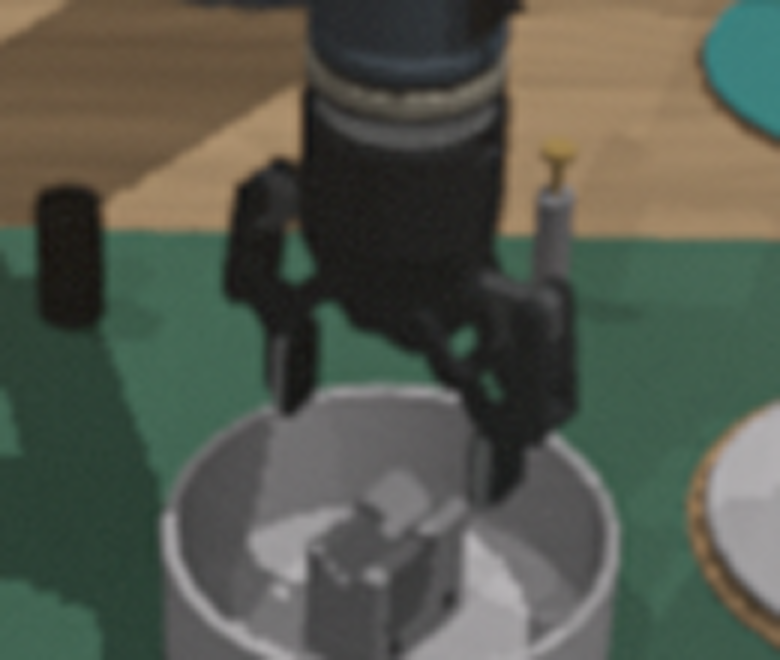

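The jaws straddle the block's long sides (tips at 290,410 and 500,500; block top centre at 388,530). Descending.

```bash
python3 -m crank '[{"xyz":[-0.1,-0.1,1.5],"rotation":[0,0,0.2],"claw":1},{"xyz":[-0.1,-0.1,3],"rotation":[0,0,0.2],"claw":1},{"xyz":[-0.1,-0.1,4.2],"rotation":[0,0,0.2],"claw":1},{"xyz":[-0.1,-0.1,5],"rotation":[0,0,0.2],"claw":1},{"xyz":[-0.1,-0.1,5.4],"rotation":[0,0,0.2],"claw":1},{"xyz":[-0.1,-0.1,5.4],"rotation":[0,0,0.2],"claw":1},{"xyz":[-0.1,-0.1,5.4],"rotation":[0,0,0.2],"claw":1}]'; python3 w.py .589 .057 .046 142.6;python3 - <<'E'
from h import *
s=robot.read_camera("scene")[:,:,::-1]
crop(s,270,150,130,110,6,"s8")
E
```

```text
time_s: 9.8
tool_pos: [0.5902, 0.0568, 0.2018]
ee_rot: [179.9, 0.1, 142.6]
ft_force: [0.5, -0.5, -0.3]
finger_gap: 0.0854
t 9.8 grasp [0.5905 0.0568 0.0468] rpy [1.7991e+02 7.0000e-02 1.4260e+02] F [ 0.5 -0.5 -0.3] gap 0.0854 j [ -5.  44.  95.   0.  41. -58.]
xyz [0.11, -0.06, 0.08] rot [0.09, 0.07, 0.0]
```

View pics/s8.png

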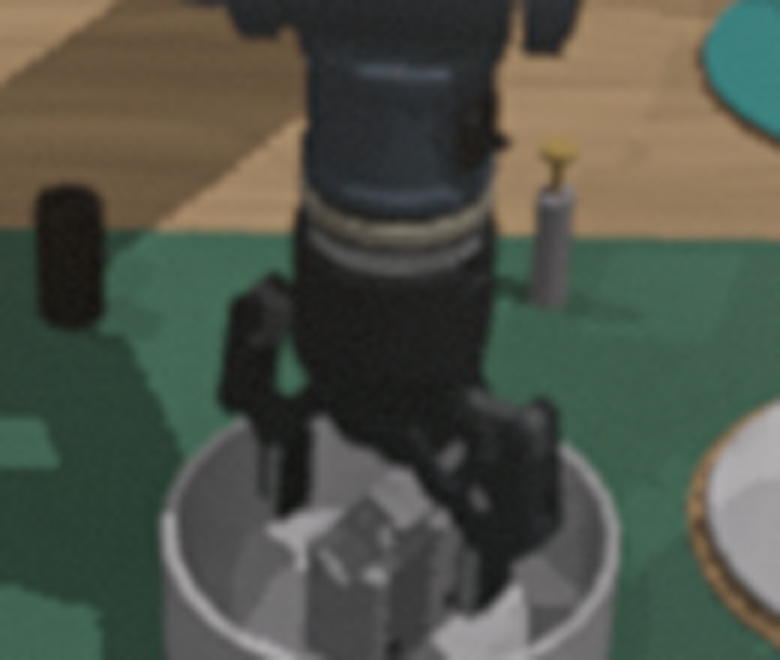

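The block stands between the fingers, with no contact force. Closing.

```bash
python3 -m crank '[{"xyz":[0.1,0,0.1],"rotation":[0,0,0],"claw":0.3},{"xyz":[0.1,0,0.1],"rotation":[0,0,0],"claw":0.1},{"xyz":[0.1,0,0.1],"rotation":[0,0,0],"claw":-0.1},{"xyz":[0.1,0,0.1],"rotation":[0,0,0],"claw":-0.4},{"xyz":[0.1,0,0.1],"rotation":[0,0,0],"claw":-1},{"xyz":[0.1,0,0.1],"rotation":[0,0,0],"claw":-1},{"xyz":[0.1,0,0.1],"rotation":[0,0,0],"claw":-1},{"xyz":[0.1,0,0.1],"rotation":[0,0,0],"claw":-1}]'; python3 w.py .589 .057 .16 142.6
```

```text
time_s: 10.65
tool_pos: [0.5898, 0.0575, 0.2016]
ee_rot: [179.9, 0.1, 142.6]
ft_force: [0.4, 1.3, 5.9]
finger_gap: 0.0351
t 10.65 grasp [0.5903 0.0575 0.0466] rpy [1.7986e+02 1.4000e-01 1.4261e+02] F [0.4 1.3 5.9] gap 0.0351 j [ -5.  44.  95.   0.  41. -58.]
xyz [0.0, -0.05, -11.34] rot [0.14, 0.14, 0.01]
```

```bash
python3 -m crank '[{"xyz":[0,0,-1],"rotation":[0,0,0],"claw":-1},{"xyz":[0,0,-2.5],"rotation":[0,0,0],"claw":-1},{"xyz":[0,0,-5],"rotation":[0,0,0],"claw":-1},{"xyz":[0,0,-8],"rotation":[0,0,0],"claw":-1},{"xyz":[0,0,-11],"rotation":[0,0,0],"claw":-1},{"xyz":[0,0,-12],"rotation":[0,0,0],"claw":-1},{"xyz":[0,0,-12],"rotation":[0,0,0],"claw":-1}]'; python3 w.py .555 -.245 .165 180.4;python3 - <<'E'
from h import *
s=robot.read_camera("scene")[:,:,::-1]
crop(s,270,110,130,110,6,"s9")
E
```

```text
time_s: 11.35
tool_pos: [0.5896, 0.0574, 0.3234]
ee_rot: [179.7, 0.3, 142.6]
ft_force: [-0.0, -0.4, -4.8]
finger_gap: 0.0355
t 11.35 grasp [0.5907 0.0574 0.1684] rpy [179.75   0.33 142.61] F [-0.  -0.4 -4.8] gap 0.0355 j [ -5.  34.  91.   0.  55. -58.]
xyz [-15.61, -26.12, 0.32] rot [0.14, 0.4, -37.79]
```

View pics/s9.png

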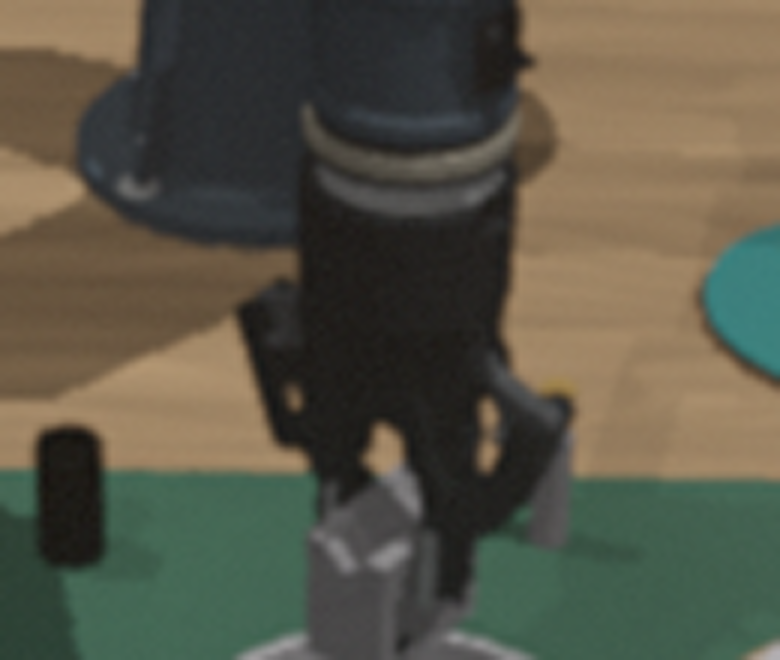

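The block is held and lifted (F = -4.8 N, gap 35.5 mm). Moving over the plate with the turn, staying clear of the stops.

```bash
python3 -m crank '[{"xyz":[-1.3,-2.2,0],"rotation":[0,0,-3],"claw":-1},{"xyz":[-3.5,-6,0],"rotation":[0,0.1,-8],"claw":-1},{"xyz":[-5.8,-9.8,0],"rotation":[0,0.2,-14],"claw":-1},{"xyz":[-8.1,-13.6,0],"rotation":[0,0.2,-20],"claw":-1},{"xyz":[-10.4,-17.4,0],"rotation":[0,0.3,-26],"claw":-1},{"xyz":[-12.7,-21.2,0],"rotation":[0,0.3,-32],"claw":-1},{"xyz":[-14.6,-24.4,0],"rotation":[0.1,0.4,-36.5],"claw":-1},{"xyz":[-15.6,-26.1,0],"rotation":[0.1,0.4,-37.8],"claw":-1}]'; python3 w.py .555 -.245 .165 180.4
```

```text
time_s: 12.2
tool_pos: [0.5533, -0.2479, 0.3192]
ee_rot: [179.9, -0.4, -179.7]
ft_force: [0.2, -0.1, -3.7]
finger_gap: 0.0353
t 12.2 grasp [ 0.5524 -0.2477  0.1642] rpy [ 179.9    -0.36 -179.66] F [ 0.2 -0.1 -3.7] gap 0.0353 j [ -35.   35.   89.   -0.   56. -125.]
xyz [-0.17, 0.29, -0.08] rot [0.1, -0.36, -0.06]
```

```bash
python3 -m crank '[{"xyz":[0,0,0],"rotation":[0,0,0],"claw":-1},{"xyz":[0,0,0],"rotation":[0,0,0],"claw":-1}]';python3 w.py .555 -.245 .165 180.4 ;python3 - <<'E'
from h import *
s=robot.read_camera("scene")[:,:,::-1];t=robot.read_camera("top")[:,:,::-1]
crop(s,140,130,130,110,6,"s10");crop(t,350,130,130,110,6,"t10")
E
```

```text
time_s: 12.4
tool_pos: [0.5524, -0.248, 0.3169]
ee_rot: [179.7, -0.6, -179.8]
ft_force: [-0.2, 0.7, -3.4]
finger_gap: 0.035
t 12.4 grasp [ 0.5508 -0.2472  0.1619] rpy [ 179.71   -0.59 -179.78] F [-0.2  0.7 -3.4] gap 0.035 j [ -35.   35.   89.   -0.   56. -125.]
xyz [-0.26, 0.3, -0.32] rot [0.29, -0.59, -0.18]
```

View pics/s10.png

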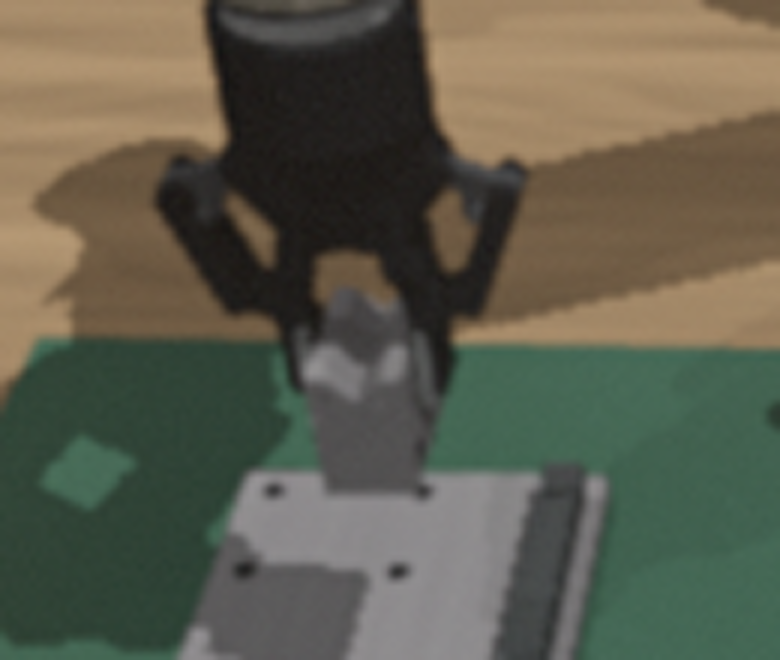

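View pics/t10.png

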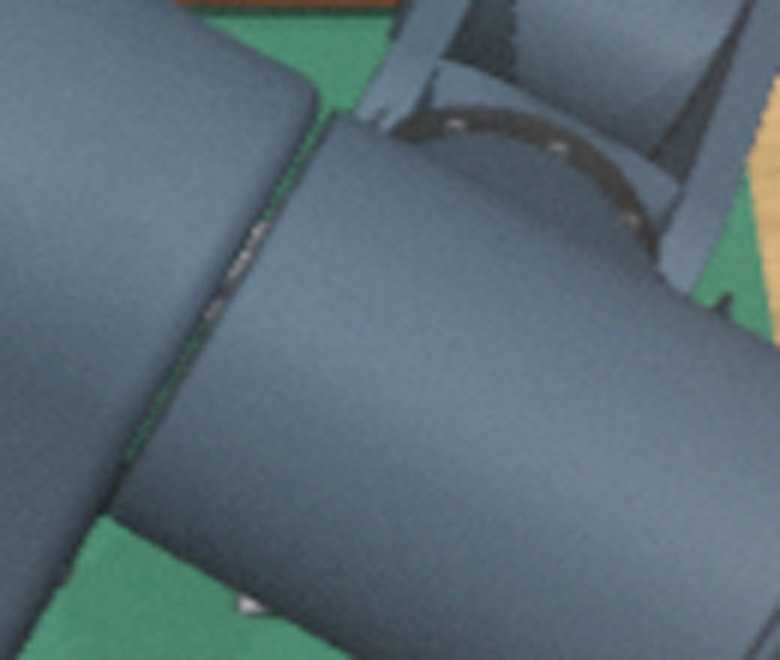

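The block hangs upright over the plate (scene crop: bottom edge at 325–420, 490), with the long stop to its right. Lowering to about 8 mm above the plate at (0.553,-0.247), clear of both stops.

```bash
python3 w.py .553 -.247 .063 180.4; python3 -m crank '[{"xyz":[-0.2,0.1,2],"rotation":[0.2,-0.6,-0.2],"claw":-1},{"xyz":[-0.2,0.1,4],"rotation":[0.2,-0.6,-0.2],"claw":-1},{"xyz":[-0.2,0.1,6.5],"rotation":[0.2,-0.6,-0.2],"claw":-1},{"xyz":[-0.2,0.1,8.5],"rotation":[0.2,-0.6,-0.2],"claw":-1},{"xyz":[-0.2,0.1,9.5],"rotation":[0.2,-0.6,-0.2],"claw":-1},{"xyz":[-0.2,0.1,9.8],"rotation":[0.2,-0.6,-0.2],"claw":-1},{"xyz":[-0.2,0.1,9.8],"rotation":[0.2,-0.6,-0.2],"claw":-1},{"xyz":[-0.2,0.1,9.8],"rotation":[0.2,-0.6,-0.2],"claw":-1}]'; python3 w.py .553 -.247 .0545 180.4
python3 - <<'E'
from h import *
s=robot.read_camera("scene")[:,:,::-1]
crop(s,140,160,120,110,6,"s11")
E
```

```text
t 12.5 grasp [ 0.5515 -0.2459  0.1628] rpy [ 179.75   -0.52 -179.63] F [-0.2 -0.1 -3.7] gap 0.0356 j [ -35.   35.   89.   -0.   56. -125.]
xyz [-0.1, -0.09, 9.98] rot [0.25, -0.52, -0.04]
time_s: 13.3
tool_pos: [0.5546, -0.2451, 0.2208]
ee_rot: [-180.0, 0.2, -179.4]
ft_force: [0.7, 0.6, -3.6]
finger_gap: 0.0349
t 13.3 grasp [ 0.5551 -0.2451  0.0658] rpy [-179.99    0.18 -179.41] F [ 0.7  0.6 -3.6] gap 0.0349 j [ -34.   43.   92.    0.   44. -125.]
xyz [0.16, -0.19, 1.12] rot [-0.01, 0.18, 0.19]
```

View pics/s11.png

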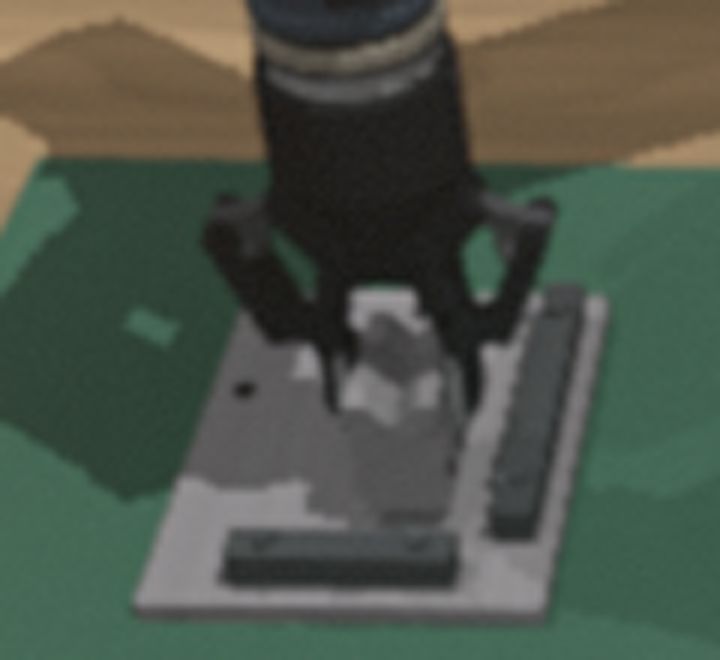

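The block hovers over the plate, short of both stops. Lowering to contact.

```bash
python3 -m crank '[{"xyz":[0.2,-0.1,0.4],"rotation":[0,0.2,0.2],"claw":-1},{"xyz":[0.2,-0.1,0.8],"rotation":[0,0.2,0.2],"claw":-1},{"xyz":[0.2,-0.1,1],"rotation":[0,0.2,0.2],"claw":-1},{"xyz":[0.2,-0.1,1.1],"rotation":[0,0.2,0.2],"claw":-1},{"xyz":[0.2,-0.1,1.1],"rotation":[0,0.2,0.2],"claw":-1}]'; python3 w.py .553 -.247 .0545 180.4
```

```text
time_s: 13.85
tool_pos: [0.5526, -0.2463, 0.2098]
ee_rot: [-180.0, -0.0, -179.6]
ft_force: [-0.1, -0.1, -3.7]
finger_gap: 0.0352
t 13.85 grasp [ 0.5525 -0.2464  0.0548] rpy [-1.7998e+02 -1.0000e-02 -1.7963e+02] F [-0.1 -0.1 -3.7] gap 0.0352 j [ -35.   44.   93.   -0.   43. -125.]
xyz [-0.04, -0.07, 0.03] rot [-0.02, -0.01, -0.03]
```

```bash
python3 -m crank '[{"xyz":[0,0,0.1],"rotation":[0,0,0],"claw":-1},{"xyz":[0,0,0.15],"rotation":[0,0,0],"claw":-1},{"xyz":[0,0,0.15],"rotation":[0,0,0],"claw":-1}]'; python3 w.py .553 -.247 .0545 180.4
```

```text
time_s: 14.15
tool_pos: [0.5525, -0.2463, 0.2096]
ee_rot: [-180.0, 0.0, -179.6]
ft_force: [-1.8, 1.5, 6.1]
finger_gap: 0.0354
t 14.15 grasp [ 0.5526 -0.2464  0.0546] rpy [-1.7996e+02  1.0000e-02 -1.7962e+02] F [-1.8  1.5  6.1] gap 0.0354 j [ -35.   44.   93.   -0.   43. -125.]
xyz [-0.05, -0.07, 0.01] rot [-0.04, 0.01, -0.02]
```

Contact with the plate (about 10 N change in Fz). Sliding toward the long stop (tool +y).

```bash
python3 -m crank '[{"xyz":[0,0.4,0.05],"rotation":[0,0,0],"claw":-1},{"xyz":[0,0.8,0.05],"rotation":[0,0,0],"claw":-1},{"xyz":[0,1.2,0.05],"rotation":[0,0,0],"claw":-1},{"xyz":[0,1.4,0.05],"rotation":[0,0,0],"claw":-1},{"xyz":[0,1.4,0.05],"rotation":[0,0,0],"claw":-1}]'; python3 w.py .571 -.228 .0545 180.4
```

```text
time_s: 14.65
tool_pos: [0.553, -0.2321, 0.2096]
ee_rot: [-179.9, 0.1, -179.6]
ft_force: [0.6, 0.4, 1.9]
finger_gap: 0.0354
t 14.65 grasp [ 0.5532 -0.2323  0.0546] rpy [-1.7992e+02  1.0000e-01 -1.7960e+02] F [0.6 0.4 1.9] gap 0.0354 j [ -33.   44.   93.   -0.   43. -124.]
xyz [-1.8, 0.4, 0.01] rot [-0.08, 0.1, -0.0]
```

```bash
python3 -m crank '[{"xyz":[0,0.2,0.05],"rotation":[0,0,0],"claw":-1},{"xyz":[0,0.4,0.05],"rotation":[0,0,0],"claw":-1},{"xyz":[0,0.5,0.05],"rotation":[0,0,0],"claw":-1},{"xyz":[0,0.5,0.05],"rotation":[0,0,0],"claw":-1}]'; python3 w.py .571 -.228 .0545 180.4
```

```text
time_s: 15.05
tool_pos: [0.5533, -0.2276, 0.2096]
ee_rot: [-179.8, 0.2, -179.6]
ft_force: [-0.7, -4.6, 6.1]
finger_gap: 0.0349
t 15.05 grasp [ 0.5538 -0.2281  0.0546] rpy [-179.83    0.18 -179.59] F [-0.7 -4.6  6.1] gap 0.0349 j [ -33.   44.   94.   -0.   42. -123.]
xyz [-1.77, -0.05, 0.01] rot [-0.17, 0.18, 0.01]
```

Fy is -4.6 N at grasp y = -0.228, just where the long stop should be met. Now sliding toward the short stop (tool -x).

```bash
python3 -m crank '[{"xyz":[-0.4,0,0.02],"rotation":[0,0,0],"claw":-1},{"xyz":[-0.8,0,0.02],"rotation":[0,0,0],"claw":-1},{"xyz":[-1.1,0,0.02],"rotation":[0,0,0],"claw":-1},{"xyz":[-1.3,0,0.02],"rotation":[0,0,0],"claw":-1},{"xyz":[-1.3,0,0.02],"rotation":[0,0,0],"claw":-1}]'; python3 w.py .571 -.228 .0545 180.4
python3 - <<'E'
from h import *
s=robot.read_camera("scene")[:,:,::-1]
crop(s,160,180,100,90,8,"s12")
E
```

```text
time_s: 15.55
tool_pos: [0.565, -0.2277, 0.2096]
ee_rot: [-179.9, -0.1, -179.6]
ft_force: [-5.8, -3.8, 8.3]
finger_gap: 0.035
t 15.55 grasp [ 0.5649 -0.2281  0.0546] rpy [-1.7988e+02 -6.0000e-02 -1.7957e+02] F [-5.8 -3.8  8.3] gap 0.035 j [ -32.   44.   92.   -0.   44. -123.]
xyz [-0.6, -0.03, 0.01] rot [-0.12, -0.06, 0.03]
```

View pics/s12.png

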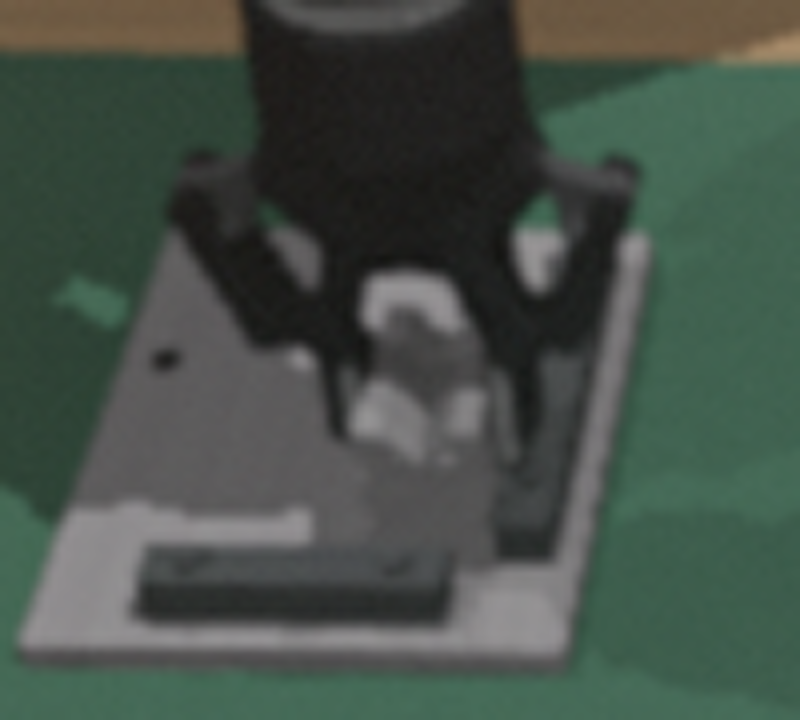

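The block looks seated against both stops, bottom right corner at crop (495,560). I'll push more on each axis to confirm the reactions.

```bash
python3 -m crank '[{"xyz":[-0.2,0.1,0],"rotation":[0,0,0],"claw":-1},{"xyz":[-0.4,0.1,0],"rotation":[0,0,0],"claw":-1},{"xyz":[-0.4,0.1,0],"rotation":[0,0,0],"claw":-1}]'; python3 w.py .571 -.228 .0545 180.4
python3 -m crank '[{"xyz":[-0.4,0.2,0],"rotation":[0,0,0],"claw":-1},{"xyz":[-0.4,0.3,0],"rotation":[0,0,0],"claw":-1},{"xyz":[-0.4,0.3,0],"rotation":[0,0,0],"claw":-1}]'; python3 w.py .571 -.228 .0545 180.4
```

```text
time_s: 15.9
tool_pos: [0.5677, -0.2275, 0.2097]
ee_rot: [-179.8, -0.3, -179.5]
ft_force: [-5.3, -6.0, 6.4]
finger_gap: 0.0353
t 15.9 grasp [ 0.567  -0.228   0.0547] rpy [-179.84   -0.28 -179.54] F [-5.3 -6.   6.4] gap 0.0353 j [ -32.   44.   92.   -0.   44. -122.]
xyz [-0.33, -0.05, 0.02] rot [-0.16, -0.28, 0.06]
time_s: 16.2
tool_pos: [0.5706, -0.2268, 0.2098]
ee_rot: [-179.6, -0.4, -179.4]
ft_force: [-5.9, -11.6, 5.2]
finger_gap: 0.0349
t 16.2 grasp [ 0.5695 -0.2278  0.0548] rpy [-179.61   -0.44 -179.45] F [ -5.9 -11.6   5.2] gap 0.0349 j [ -32.   45.   91.   -1.   44. -122.]
xyz [-0.04, -0.12, 0.03] rot [-0.39, -0.44, 0.15]
```

x still advances at a steady 6 N, which is friction only, so the short stop isn't reached yet. Continuing while correcting the small tilt.

```bash
python3 -m crank '[{"xyz":[-0.2,0.05,0],"rotation":[-0.3,-0.4,0.1],"claw":-1},{"xyz":[-0.4,0.05,0],"rotation":[-0.3,-0.4,0.1],"claw":-1},{"xyz":[-0.4,0.05,0],"rotation":[-0.3,-0.4,0.1],"claw":-1},{"xyz":[-0.4,0.05,0],"rotation":[-0.3,-0.4,0.1],"claw":-1}]'; python3 w.py .571 -.228 .0545 180.4

```

```text
time_s: 16.6
tool_pos: [0.5725, -0.2276, 0.2098]
ee_rot: [-179.9, -0.4, -179.5]
ft_force: [-7.7, -7.7, 6.2]
finger_gap: 0.0352
t 16.6 grasp [ 0.5715 -0.2279  0.0548] rpy [-179.86   -0.39 -179.5 ] F [-7.7 -7.7  6.2] gap 0.0352 j [ -32.   45.   91.   -0.   45. -122.]
xyz [0.15, -0.04, 0.03] rot [-0.14, -0.39, 0.1]
```

```bash
python3 -m crank '[{"xyz":[-0.3,0.05,0],"rotation":[0,-0.4,0.1],"claw":-1},{"xyz":[-0.5,0.05,0],"rotation":[0,-0.4,0.1],"claw":-1},{"xyz":[-0.5,0.05,0],"rotation":[0,-0.4,0.1],"claw":-1},{"xyz":[-0.5,0.05,0],"rotation":[0,-0.4,0.1],"claw":-1}]'; python3 w.py .571 -.228 .0545 180.4
python3 - <<'E'
from h import *
s=robot.read_camera("scene")[:,:,::-1]
crop(s,160,180,100,90,8,"s13")
E
```

```text
time_s: 17.0
tool_pos: [0.5736, -0.2278, 0.2098]
ee_rot: [-179.9, -0.7, -179.5]
ft_force: [-14.6, -7.9, 11.8]
finger_gap: 0.0355
t 17.0 grasp [ 0.5717 -0.228   0.0549] rpy [-179.94   -0.7  -179.51] F [-14.6  -7.9  11.8] gap 0.0355 j [ -32.   45.   91.   -1.   45. -122.]
xyz [0.26, -0.02, 0.04] rot [-0.06, -0.7, 0.09]
```

View pics/s13.png

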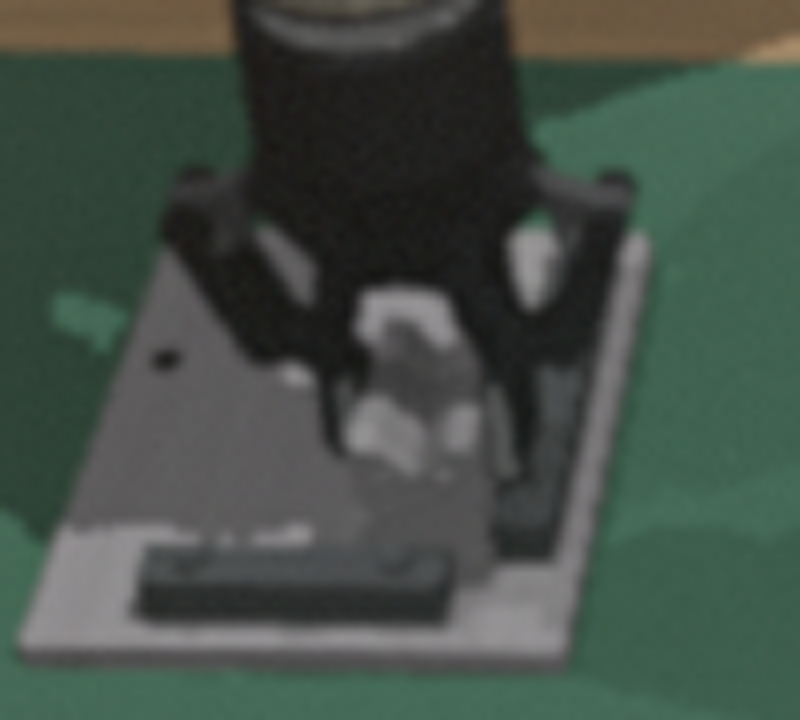

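x has stopped at 0.5717 with Fx at -14.6 N, so the short stop is reached. Now a firm push on both with tilt correction, then hold.

```bash
python3 -m crank '[{"xyz":[-0.4,0.15,0],"rotation":[-0.1,-1,0.1],"claw":-1},{"xyz":[-0.5,0.3,0],"rotation":[-0.1,-1,0.1],"claw":-1},{"xyz":[-0.5,0.3,0],"rotation":[-0.1,-1,0.1],"claw":-1},{"xyz":[-0.5,0.3,0],"rotation":[-0.1,-1,0.1],"claw":-1},{"xyz":[-0.5,0.3,0],"rotation":[-0.1,-1,0.1],"claw":-1},{"xyz":[-0.5,0.3,0],"rotation":[-0.1,-1,0.1],"claw":-1}]'; python3 w.py .571 -.228 .0545 180.4
```

```text
time_s: 17.65
tool_pos: [0.5734, -0.2277, 0.2099]
ee_rot: [-179.9, -0.6, -179.5]
ft_force: [-19.3, -15.3, 12.4]
finger_gap: 0.0352
t 17.65 grasp [ 0.5718 -0.2279  0.0549] rpy [-179.93   -0.6  -179.47] F [-19.3 -15.3  12.4] gap 0.0352 j [ -32.   45.   91.   -1.   45. -122.]
xyz [0.24, -0.03, 0.04] rot [-0.07, -0.6, 0.13]
```

Both axes have stopped, with Fx -19 N and Fy -15 N. Checking steadiness over time and looking at the whole scene.

```bash
python3 - <<'E'
from h import *
for i in range(5):
    s=robot.read_camera("scene")[:,:,::-1];o=robot.get_obs();print(o['time_s'].__round__(2),o['tool_pos'].round(4),o['ft_force'].round(1),o['ee_rot'].round(2))
cv2.imwrite("pics/s14f.png",s);crop(s,170,200,80,70,10,"s14")
E
```

```text
17.7 [ 0.5734 -0.2276  0.2099] [-19.  -15.8  12.9] [-179.93   -0.59 -179.47]
17.75 [ 0.5734 -0.2276  0.2099] [-19.8 -14.9  13.2] [-179.93   -0.59 -179.47]
17.8 [ 0.5734 -0.2277  0.2099] [-19.2 -15.6  13.6] [-179.93   -0.59 -179.47]
17.85 [ 0.5734 -0.2276  0.2099] [-19.7 -15.6  12.6] [-179.93   -0.6  -179.47]
17.9 [ 0.5734 -0.2276  0.2099] [-19.6 -15.4  13.5] [-179.93   -0.59 -179.47]
```

View pics/s14.png

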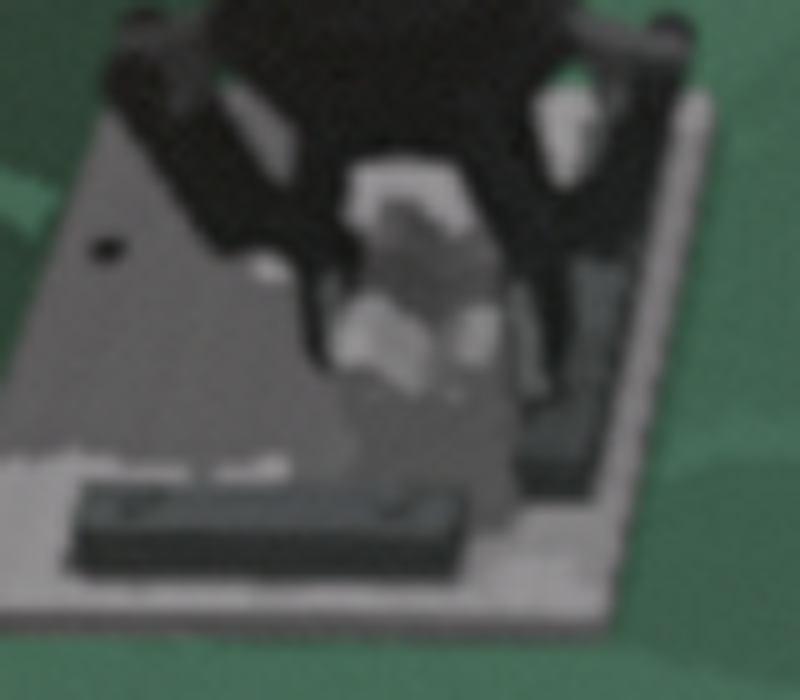

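View pics/s14f.png

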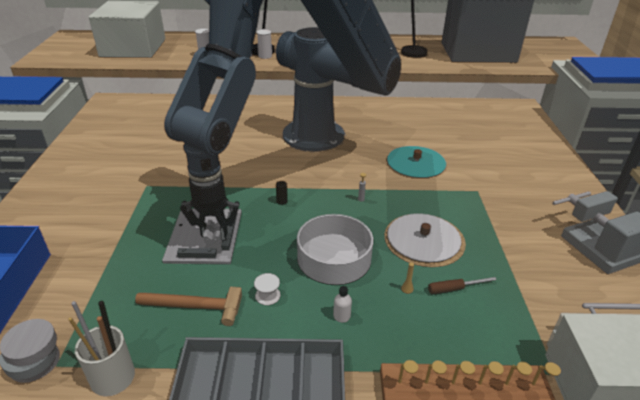

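The block's end meets the short stop, with its lower corner at crop (510,525). I'll hold the seated pose, predicted from the scene-camera plate fit, against the picture.

```bash
python3 - <<'E'
from h import *
s=cv2.imread("pics/s14f.png");k=10
c=np.array([.6035,-.2083]);a=np.radians(.45);R=np.array([[np.cos(a),-np.sin(a)],[np.sin(a),np.cos(a)]])
im=cv2.resize(s[200:270,170:250],None,fx=k,fy=k,interpolation=cv2.INTER_CUBIC)
for x,y,z in[(0,0,12),(0,0,67),(0,-36,67),(0,-36,30),(0,-18+10,67),(0,-28,67),(0,-18,57),(-60,0,67),(-60,-36,67)]:
    p=proj("scene",[*(c+R@(np.array([x,y])/1000)),z/1000]);q=(p-[170,200]+.5)*k-.5
    print((x,y,z),q.round());cv2.circle(im,tuple(int(v) for v in q.round()),5,(0,0,255),-1)
cv2.imwrite("pics/s15.png",im)
E
```

```text
(0, 0, 12) [522. 545.]
(0, 0, 67) [497. 369.]
(0, -36, 67) [341. 368.]
(0, -36, 30) [361. 487.]
(0, -8, 67) [462. 369.]
(0, -28, 67) [376. 368.]
(0, -18, 57) [424. 401.]
(-60, 0, 67) [537. 206.]
(-60, -36, 67) [387. 205.]
```

View pics/s15.png

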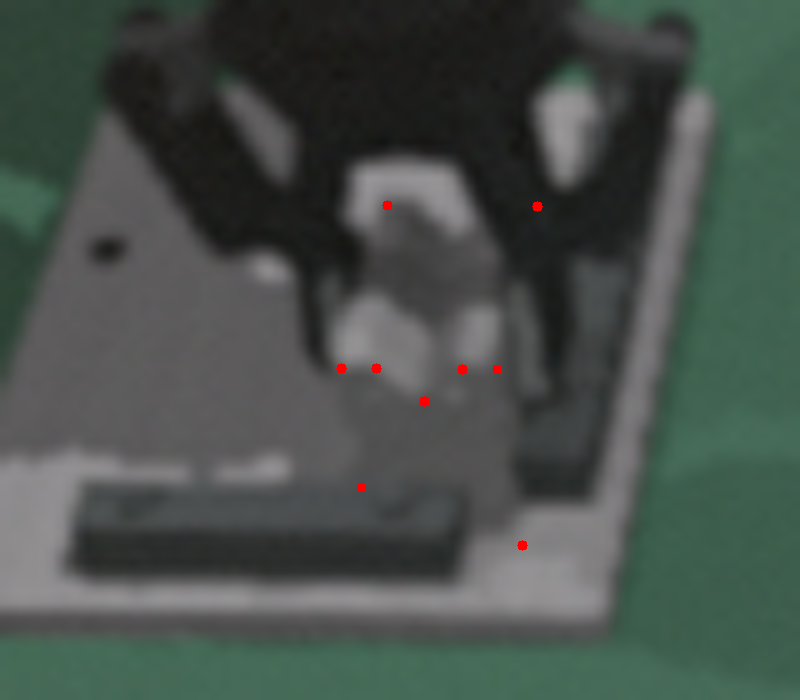

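The top edge agrees to about 1 mm, but the lower corner appears 1.5 px higher than predicted. Pushing above the stop's top could tip the block, so I'll check its tilt in a contrast-enhanced crop.

```bash
python3 - <<'E'
from h import *
ims=[robot.read_camera("scene")[:,:,::-1].astype(np.float32) for _ in range(6)]
s=np.mean(ims,0)
x0,y0,w,h,k=195,210,40,50,16
c=cv2.resize(s[y0:y0+h,x0:x0+w],None,fx=k,fy=k,interpolation=cv2.INTER_CUBIC)
c=np.clip((c-20)*2.2,0,255).astype(np.uint8)
b=c.copy()
C=np.array([.6035,-.2083]);a=np.radians(.45);R=np.array([[np.cos(a),-np.sin(a)],[np.sin(a),np.cos(a)]])
def P(x,y,z):
    p=proj("scene",[*(C+R@(np.array([x,y])/1000)),z/1000]);return tuple(int(v) for v in ((p-[x0,y0]+.5)*k-.5).round())
for u,v in[((0,0,12),(0,0,67)),((0,-36,67),(0,-36,12)),((0,0,12),(0,-36,12)),((0,0,67),(-60,0,67)),((0,-36,67),(-60,-36,67)),((-60,0,67),(-60,-36,67)),
 ((0,-10,30),(0,-100,30)),((18,-10,30),(18,-100,30)),((18,-10,12),(18,-100,12)),((0,-10,12),(18,-10,12)),((-10,0,30),(-100,0,30)),((-10,0,12),(-10,18,12)),((-10,0,30),(-10,18,30))]:
    cv2.line(b,P(*u),P(*v),(0,0,255),1)
cv2.imwrite("pics/s16.png",b[:600]) if 0 else cv2.imwrite("pics/s16.png",cv2.resize(np.hstack([c,b]),(800,500)))
print(robot.get_obs()['ft_torque'])
E
```

```text
[-2.94123916  3.1320792  -0.27092257]
```

View pics/s16.png

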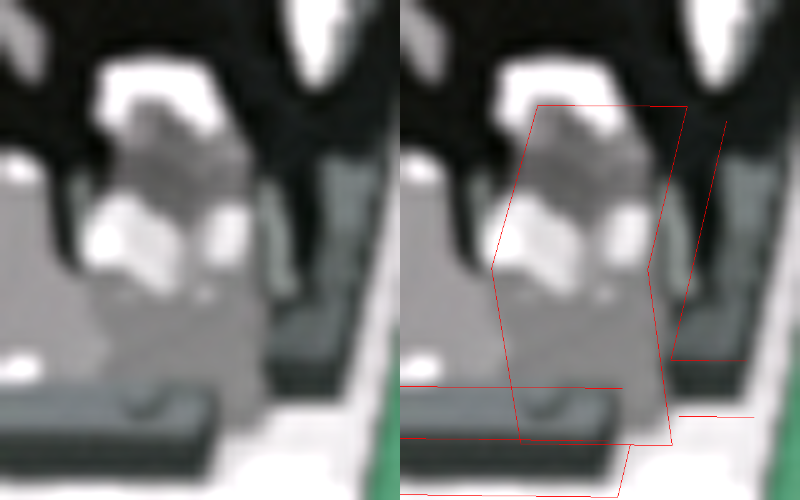

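Relative to the stops, the block's top edges and width match the prediction within about 1 px. The bottoms of the stops show the same upward bias as the block's lower corner, so that bias is blur against the bright plate. Tool tilt is 0.6° and the 0.3 mm grasp rise agrees with it, so the block is tilted about 0.01 rad. Forces are steady, so I'm handing in.

```bash
python3 - <<'E'
from h import *
o=robot.get_obs();print(o['time_s'],o['ft_force'].round(1),o['finger_gap'])
print(robot.finish_job())
E
```

```text
18.2 [-20.4 -16.2  13.2] 0.03521727840797133
the job is handed in; nothing more can be done
None
```

I set the lid flat on the cork mat and let it go. The V-block is out of the canister, standing on the plate and pressed into the corner, still gripped at hand-in (18.2 s of the 64 s allowed).

- **Pushing force:** the last readings were 20 N toward the short stop and 16 N toward the long stop, steady for the half second I watched. These are total wrist forces, so each stop gets a few newtons less because of friction.
- **Position:** the block stopped advancing at about (0.572, -0.228), within about 1 mm of the seat I had estimated from the images. The tool yaw was within about 0.1° of the plate's direction.
- **Lid and bystanders:** the last full scene picture showed the lid centred on the mat and every bystander in its original place.

**Checks that disagreed:**
- The two cameras put the plate about 5 mm apart in x, so I found the stops by contact force rather than by image.
- In the overlay check the block's lower edge appeared about 1.5 px higher than predicted. The bases of the stops showed the same offset, so I put it down to image blur.
- The tool was pitched 0.6° under the push, so the block is probably tilted by about 0.01 rad, against a limit of 0.05 rad. The pictures did not allow a precise check of that tilt.

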